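# Put the sharpening stones in their cradles

## Task

The four sharpening stones have been left in a pile: take the pile apart from the top down, one stone at a time, and lay each flat in the recess of the wooden cradle that matches its shape and size (round, small, medium, large), finishing with one before going on to the next. The stones are brittle, so set them down rather than drop them, and leave the tape measure where it stands.

Things in the scene. Friction and masses are not known exactly. Their poses are not given: they have to be found in the camera images.
- round_stone: Round puck, 36 mm in diameter, 26 mm high: the topmost of the four stacked stones, about 0.07 kg. Origin at the centre of its underside, z up; its yaw has no meaning. Grey two-layer sharpening stone, loose.
- small_stone: Smallest oblong stone, 37 x 76 x 22 mm (x, y, z), about 0.14 kg; second from the top of the stack, under the round one. Grey two-layer sharpening stone (dark below, light above), loose. Origin: centre of its underside, z up; x its width, y its length; a half turn makes no difference.
- medium_stone: Middle oblong stone, 48 x 98 x 24 mm (x, y, z), about 0.25 kg; third from the top, under the small one. Grey two-layer sharpening stone (dark below, light above), loose. Origin: centre of its underside, z up; x its width, y its length; a half turn makes no difference.
- large_stone: Largest oblong stone, 60 x 120 x 25 mm (x, y, z), about 0.4 kg; bottom of the stack, on the bench top. Grey two-layer sharpening stone (dark below, light above), loose. Origin: centre of its underside, z up; x its width, y its length; a half turn makes no difference. The stones are roughly centred, each oblong one turned up to 0.15 rad against the one below.
- round_cradle: Dark wooden square block 78 x 78 x 12 mm, screwed to the bench (cannot move), with a round recess 52 mm in diameter and 6 mm deep in its middle (cork floor, 6 mm above the bench): the round stone's place. Origin at the centre of its underside on the bench, directly below the centre of the recess.
- small_cradle: Smallest oblong cradle, outside 69 x 108 mm, recess 53 x 92 mm (x, y): the small stone's place. Dark wood, screwed to the bench, 8 mm lips at its four corners only (sides open in the middle), cork floor. Recess floor 6 mm, top of lips 12 mm above the bench. Origin: centre of its underside, on the bench below the recess centre; x across, y along, z up; half turn alike.
- medium_cradle: Middle oblong cradle, outside 80 x 130 mm, recess 64 x 114 mm (x, y): the medium stone's place. Dark wood, screwed to the bench, 8 mm lips at its four corners only (sides open in the middle), cork floor. Recess floor 6 mm, top of lips 12 mm above the bench. Origin: centre of its underside, on the bench below the recess centre; x across, y along, z up; half turn alike.
- large_cradle: Largest oblong cradle, outside 92 x 152 mm, recess 76 x 136 mm (x, y): the large stone's place. Dark wood, screwed to the bench, 8 mm lips at its four corners only (sides open in the middle), cork floor. Recess floor 6 mm, top of lips 12 mm above the bench. Origin: centre of its underside, on the bench below the recess centre; x across, y along, z up; half turn alike.
- tape_measure: Yellow pocket tape measure with black disc standing on edge on the bench, 37 x 76 x 65 mm (x, y, z), loose; to be left where it stands. Origin at the centre of its underside.

How it is judged (in metres and radians):
On the way, in this order (a step that is already met when the one before it is completed fails the run):
1. The round stone lies in its cradle, released (horizontal distance between round_stone and round_cradle below 0.0125 m and z of round_stone in the frame of round_cradle between 0.004 and 0.008 m and angle between round_stone's own z axis and vertical below 0.05 rad and contact force between the fingers and round_stone below 0.5 N and linear speed of round_stone below 0.02 m/s), for 0.2 s.
2. The small stone lies in its cradle, released (horizontal distance between small_stone and small_cradle below 0.0125 m and z of small_stone in the frame of small_cradle between 0.004 and 0.008 m and angle between small_stone's own z axis and vertical below 0.05 rad and contact force between the fingers and small_stone below 0.5 N and linear speed of small_stone below 0.02 m/s), for 0.2 s.
3. The medium stone lies in its cradle, released (horizontal distance between medium_stone and medium_cradle below 0.0125 m and z of medium_stone in the frame of medium_cradle between 0.004 and 0.008 m and angle between medium_stone's own z axis and vertical below 0.05 rad and contact force between the fingers and medium_stone below 0.5 N and linear speed of medium_stone below 0.02 m/s), for 0.2 s.
4. The large stone lies in its cradle, released (horizontal distance between large_stone and large_cradle below 0.0125 m and z of large_stone in the frame of large_cradle between 0.004 and 0.008 m and angle between large_stone's own z axis and vertical below 0.05 rad and contact force between the fingers and large_stone below 0.5 N and linear speed of large_stone below 0.02 m/s), for 0.2 s.
At the end, for the whole second after the job is handed in: Each of the four stones lies flat in the recess of its own cradle: its centre within 12.5 mm of the cradle's centre, its underside within 2 mm of the recess floor, tilted less than 0.05 rad, released and at rest (all of step 1 and all of step 2 and all of step 3 and all of step 4); the robot touches nothing.
It fails at once if the tape measure is moved more than 20 mm or knocked over (distance of tape_measure from where it was at the start of the episode above 0.02 m or angle between tape_measure's own z axis and vertical above 0.3 rad).
It fails at once if a stone is dropped: it falls freely, touched by nothing, faster than 0.6 m/s (about 2 cm of fall) ((linear speed of round_stone above 0.6 m/s and contact force between round_stone and anything else below 0.02 N) or (linear speed of small_stone above 0.6 m/s and contact force between small_stone and anything else below 0.02 N) or (linear speed of medium_stone above 0.6 m/s and contact force between medium_stone and anything else below 0.02 N) or (linear speed of large_stone above 0.6 m/s and contact force between large_stone and anything else below 0.02 N)).
It also fails if it takes over 104 s, if anything falls off the work surface, if the arm or the gripper's body presses on something with over 40 N, if the wrist force passes 120 N, or if a joint passes its speed limit or range.

## Robot

A 7-joint arm with a two-finger parallel gripper is mounted at the origin on a cart in front of the work surface, level with it; the furniture and walls round the work are solid. World frame = base frame: x ahead of the robot, y to its left, z up, the work surface at z = 0. Lengths are in mm, angles in degrees, forces in N, time in s.
With the tool pointing down it reaches from about 425 to 950 mm from the base axis. Payload 4.7 kg.
Tool frame: the origin (TCP) lies at the very end of the fingers, on their centre line; the grasp point (between the pads) lies robot.grasp_offset behind it (robot.grasp_offset is the distance from the TCP to the grasp point, in mm); x points along the fingers, y is the direction in which the jaws open and shut, and the axes are right-handed (so a half turn about x gives the same grasp; the last joint's range is limited). The gripper opens to 87 mm and grips with 3 to 60 N. Pads are 19 mm wide; open, the fingers measure 117 mm over their backs; the gripper's body (75 mm by 190 mm) begins 51 mm behind the grasp point.
Start: joints at [-68.692, 26.849, -2.785, 87.806, 1.381, 65.374, -4.715], TCP at [263.317, 621.541, 222.573] pointing down, gripper open.
Joint ranges: [-148.3, 148.3], [-19.14, 114.17], [-79.39, 73.82], [5.75, 140.21], [-59.74, 239.74], [12.07, 113.84], [-152.46, 152.46]. Speed limits (degrees/s): [147.25, 147.25, 180, 180, 180, 180, 180].

## Interface

Orientations are given as a 3x3 rotation matrix whose columns are the frame's x, y, z axes.
In Python, from cell import robot, cams gives the robot as it stands. The module is installed in compiled form; this text tells all that it offers.
- The arm moves only by the tool jog_arm, never from a script. Its argument "plan" is a list of rows, each a list of 7 numbers: the opening, from 0 (shut) to 1 (fully open), then the shift along the tool's x, y, z normalised to -1 to 1, where 1 is 150 mm, then the turn, a rotation vector about the tool's x, y, z normalised to -1 to 1, where 1 is pi rad. In form: [[jaw, tx, ty, tz, wx, wy, wz], ...]. A call has 1 to 12 rows; each row shifts and turns the commanded pose from where the row before left it, along the tool's axes as they then stand; what a row does not reach is not made up. A row lasts 1/8 s, in which the tool goes at most 62.5 mm and 10.7 degrees, less where a joint would pass 70% of its speed; a pose out of reach is approached as far as the arm can. A call with a number of a shift or a turn outside -1 to 1 is refused whole. A call with a gripper value outside its range is refused whole. The fingers move at their own pace and stop on an object; "squeeze" is the grip in N (left out, the last holds). Time passes only in rows, so rows that do not move let the fingers close. It gives the time, the measured TCP pose, the force and the opening at its end, in the units of the state.
- robot.sense(): the state, without advancing time (a new reading comes with each control period).
- cams.get_image(name): name is "side" or "top" or "wrist"; returns a dict with "img" (480x640x3 uint8, red, green, blue), "fovy" (degrees; the focal length in pixels is half the picture's height over the tangent of half this angle, whatever the lens; pixels are square), "cx", "cy" (the principal point, pixels), "D" ([k1, k2, p1, p2, k3] as OpenCV has them; the pictures are not rectified), "R" (3x3) and "t" (3): a world point X has camera coordinates R X + t; the wrist camera has in their place "T_tool_cam" (4x4, takes a point from camera to tool coordinates, whose origin is the TCP and whose axes are the tool frame's). Camera axes: x right, y down, z forward; pixel columns grow to the right and rows downward; lengths in mm; the calibration is good to about 2 mm. A picture is of the moment at which its call begins: read the wrist's pose just before it. There is no depth.
- robot.hand_in(): hands the job in, once; it reports no verdict.
The state is a dict: "time": time; "joints": joint angles; "joint_velocities": joint speeds; "tau": joint torques, N m; "tcp_pos": TCP position; "eef_rot": TCP orientation; "contact_force": force on the tool from outside, world axes, zero at the start; "moment": the same for the moment, N m; "gripper_width": finger opening in mm.
Only numpy, scipy, OpenCV 4.12 (cv2) and the standard library are available. Lean on these libraries where they do the work, as an engineer would, in place of code of your own. Each camera call takes 0.05 s, during which the arm holds its last target. There are 200 camera calls.

## Working session

There is one attempt and no reset: what is moved stays moved. The work goes in short steps, Python scripts to look and compute and a tool call to move; the robot and the scene stay as the last step left them, time stands still between calls to the robot, and variables do not carry over. Pictures are saved under pics/ and viewed, about 12 in all and at most 16, crops included, and the job is handed in when it is done.

Besides the shell and the picture viewer there is one more tool, called after ">>>" in YAML: its name, and indented under it one key for each argument. jog_arm: Moves the arm, as the interface text tells. Its arguments: {"type":"object","properties":{"plan":{"type":"array","items":{"type":"array","items":{"type":"number","minimum":-1,"maximum":1}}},"squeeze":{"type":"number"}},"required":["plan"]}

```bash
mkdir -p pics; python3 - <<'E'
from cell import robot,cams
import cv2,numpy as np
s=robot.sense()
print({k:np.round(v,3).tolist() for k,v in s.items()},robot.grasp_offset)
for n in("top","side"):
    d=cams.get_image(n);cv2.imwrite(f"pics/{n}0.png",d["img"][:,:,::-1])
    print(n,{k:np.round(v,4).tolist() for k,v in d.items() if k!="img"})
E
```

```text
{'time': 0.0, 'joints': [-68.692, 26.899, -2.785, 87.875, 1.382, 65.373, -4.715], 'joint_velocities': [0.013, 0.06, -0.05, 0.092, 0.058, 0.079, -0.026], 'tau': [0.001, -50.798, -0.08, -23.615, -0.061, 0.038, 0.0], 'tcp_pos': [263.105, 620.954, 221.467], 'eef_rot': [[-0.001, 0.39, 0.921], [-0.002, 0.921, -0.39], [-1.0, -0.002, 0.0]], 'contact_force': [-0.44, 0.827, -0.365], 'moment': [0.017, -0.005, 0.015], 'gripper_width': 86.942} 18.700000000000003
top {'fovy': 52.6328, 'cx': 314.5983, 'cy': 232.5233, 'D': [-0.1021, 0.0, 0.0, 0.0, 0.0], 'R': [[0.0056, -1.0, 0.0011], [-0.9972, -0.0057, -0.0739], [0.0739, -0.0006, -0.9973]], 't': [-28.9508, 529.7925, 1090.4606]}
side {'fovy': 54.7746, 'cx': 323.1048, 'cy': 243.0475, 'D': [-0.075, 0.0, 0.0, 0.0, 0.0], 'R': [[0.8293, -0.5584, -0.022], [-0.3202, -0.4425, -0.8377], [0.4581, 0.7017, -0.5457]], 't': [-462.7159, 229.174, 780.9401]}
```

View pics/top0.png

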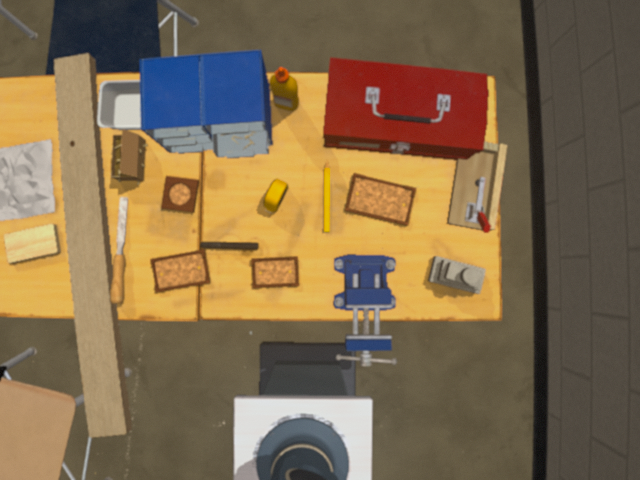

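View pics/side0.png

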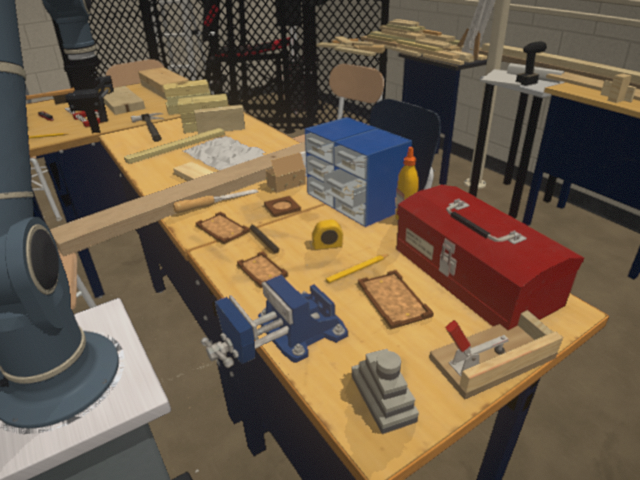

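The top view shows these things, in pixels:
- **Cradles:** round at (180,194), medium at (180,271), small at (275,272), large at (380,199).
- **Stack:** about (455,275).
- **Tape measure:** (275,195).
- **Obstacles:** vise at (365,285), toolbox at (405,110), toggle clamp at (478,190).

The side view agrees. The beam lies to the left, and the gripper is beyond it.

```bash
cat > h.py <<'E'
import numpy as np,cv2
from cell import robot,cams
def grab(n,save=None):
    s=robot.sense(); d=cams.get_image(n)
    if save: cv2.imwrite(f"pics/{save}.png",d["img"][:,:,::-1])
    f=240/np.tan(np.radians(d["fovy"]/2)); d["K"]=np.array([[f,0,d["cx"]],[0,f,d["cy"]],[0,0,1]])
    if n=="wrist":
        T=np.eye(4);T[:3,:3]=s["eef_rot"];T[:3,3]=s["tcp_pos"];M=np.linalg.inv(T@np.array(d["T_tool_cam"]))
        d["R"],d["t"]=M[:3,:3],M[:3,3]
    d["R"]=np.array(d["R"]);d["t"]=np.array(d["t"]);d["D"]=np.array(d["D"],float)
    return d
def toplane(d,px,z):
    p=cv2.undistortPoints(np.array(px,float).reshape(-1,1,2),d["K"],d["D"]).reshape(-1,2)
    r=np.c_[p,np.ones(len(p))]@d["R"]; c=-d["R"].T@d["t"]
    return (c+r*((z-c[2])/r[:,2])[:,None])[:,:2]
def rect(d,cnt,z):
    P=toplane(d,cnt.reshape(-1,2),z).astype(np.float32)
    (c,wh,a)=cv2.minAreaRect(P)
    if wh[0]>wh[1]: a+=90;wh=wh[::-1]   # a: direction of short side
    a=(a+90)%180-90
    return np.round(c,1),np.round(wh,1),round(a,1)
def proj(d,X):
    return cv2.projectPoints(np.array(X,float).reshape(-1,3),cv2.Rodrigues(d["R"])[0],d["t"],d["K"],d["D"])[0].reshape(-1,2)
E
cat > m.py <<'E'
from h import *
d=grab("top");hsv=cv2.cvtColor(d["img"],cv2.COLOR_RGB2HSV)
def big(m,roi):
    x0,y0,x1,y1=roi;k=np.zeros_like(m);k[y0:y1,x0:x1]=m[y0:y1,x0:x1]
    k=cv2.morphologyEx(k,cv2.MORPH_OPEN,np.ones((3,3)))
    return max(cv2.findContours(k,0,1)[0],key=cv2.contourArea)
wood=((hsv[...,2]<205)).astype(np.uint8)*255
for n,r in dict(round=(156,170,197,220),medium=(145,243,196,298),small=(246,252,306,295),large=(335,166,425,232)).items():
    c=big(wood,r);print(n,rect(d,c,12),cv2.boundingRect(c))
print(hsv[272,275],hsv[265,253],hsv[230,275],hsv[275,220])
grey=((hsv[...,1]<70)&(hsv[...,2]>60)).astype(np.uint8)*255
c=big(grey,(420,250,495,300));print("stack",rect(d,c,60),cv2.boundingRect(c))
y=((hsv[...,1]>200)&(hsv[...,0]<30)&(hsv[...,2]>180)).astype(np.uint8)*255
c=big(y,(258,172,292,217));print("tape",rect(d,c,60),cv2.boundingRect(c))
E
python3 m.py
python3 - <<'E'
import cv2
i=cv2.imread('pics/top0.png');cv2.imwrite('pics/top0c.png',cv2.resize(i[150:310,140:500],None,fx=2.2,fy=2.2,interpolation=2))
E
```

```text
round (array([614.6, 294. ]), array([88. , 97.4]), 88.1) (159, 175, 38, 43)
medium (array([436.3, 297.2]), array([ 86. , 109.6]), 9.8) (150, 251, 46, 43)
small (array([438.5,  66.4]), array([ 77.8, 113.4]), 4.3) (249, 255, 51, 35)
large (array([ 610.4, -161.3]), array([101.4, 187.9]), -13.3) (335, 173, 82, 55)
[ 16 157 201] [ 14 178  93] [ 20 166 228] [ 20 158 228]
stack (array([ 435.7, -341.1]), array([ 55.8, 117.6]), -13.9) (429, 257, 56, 36)
tape (array([619.5,  62.5]), array([31.7, 53.2]), 62.5) (266, 179, 20, 25)
```

View pics/top0c.png

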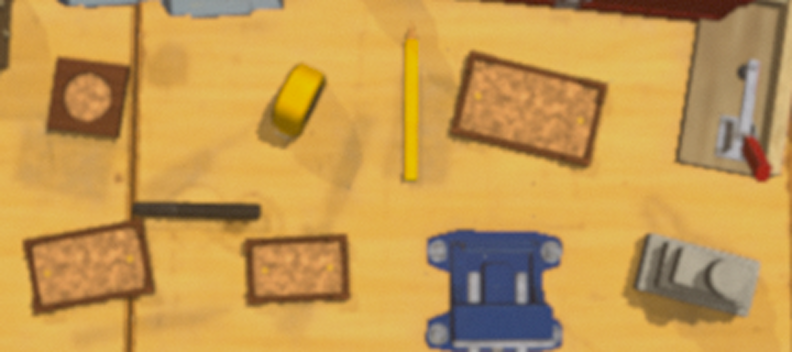

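The enlarged view shows the dark frames clearly against the bench. Soft shadows and one ROI that was too small spoiled the first mask, so I'll mask the dark frame wood only.

```bash
sed -i 's/<205)/<150)/; s/medium=(145,243,196,298)/medium=(145,243,216,298)/; s/np.ones((3,3))/np.ones((1,1))/' m.py; python3 m.py; python3 -c "
from h import *
d=grab('top')
print([proj(d,[x,y,0])[0].round() for x,y in [(435,-340),(610,-160)]])
# beam
print(toplane(d,[(60,60),(97,60),(125,435),(202,240),(257,246)],20).round())"
```

```text
round (array([617. , 290.5]), array([80.2, 81.4]), 83.6) (161, 177, 36, 37)
medium (array([442.3, 278.3]), array([124.3, 150. ]), 0.4) (151, 243, 65, 55)
small (array([438.7,  65.5]), array([ 68.8, 106.4]), 3.5) (251, 257, 48, 32)
large (array([ 607.7, -175.8]), array([ 94. , 152.3]), -13.4) (344, 174, 71, 52)
[ 15 161 201] [ 14 170  96] [ 20 164 229] [ 20 160 228]
stack (array([ 435.7, -341.3]), array([ 55.8, 117.4]), -13.9) (429, 257, 56, 36)
tape (array([619.7,  62.8]), array([31. , 53.1]), 64.2) (266, 179, 21, 25)
[array([449., 274.]), array([372., 199.])]
[[952. 603.]
 [949. 507.]
 [ 61. 407.]
 [511. 233.]
 [498. 106.]]
```

```bash
cat >> h.py <<'E'
def go(wps,yaw,jaw=1,p=None,a0=None,step=60):
    """print rows: turn jaw axis to yaw (deg, mod 180), then straight through wps"""
    s=robot.sense();R=np.array(s["eef_rot"]);p=np.array(s["tcp_pos"]) if p is None else np.array(p,float)
    a=np.degrees(np.arctan2(R[1,1],R[0,1])) if a0 is None else a0
    dy=(yaw-a+90)%180-90
    n=max(1,int(np.ceil(abs(dy)/10.5)))
    print("yaw",round(a,1),"tilt x",R[:2,0].round(4),"turn rows",n,[jaw,0,0,0,round(-dy/n/180,4),0,0])
    y=np.radians(a+dy);A=np.array([[0,np.cos(y),np.sin(y)],[0,np.sin(y),-np.cos(y)],[-1,0,0]])
    for w in wps:
        d=A.T@(np.array(w,float)-p)/150;m=max(1,int(np.ceil(np.linalg.norm(d)*150/step)))
        print(" to",w,"rows",m,[jaw,*[round(float(v),3) for v in d/m],0,0,0]);p=np.array(w,float)
E
python3 - <<'E'
from h import *
d=grab("top");hsv=cv2.cvtColor(d["img"],cv2.COLOR_RGB2HSV)
m=(hsv[...,2]<150).astype(np.uint8)*255;k=np.zeros_like(m);k[243:298,145:212]=m[243:298,145:212]
k[:251,199:]=0
c=max(cv2.findContours(k,0,1)[0],key=cv2.contourArea);print("medium",rect(d,c,12))
for z in(0,100,150): print(z,toplane(d,[(475,158),(325,147),(330,60),(170,155),(269,155)],z).round().tolist())
print(np.array(cams.get_image("wrist")["T_tool_cam"]).round(3).tolist())
go([(560,300,240),(560,-100,240),(440,-335,260)],-14)
E
```

```text
medium (array([427.2, 282.6]), array([107.2, 130.1]), 9.9)
0 [[712.0, -408.0], [735.0, -49.0], [951.0, -61.0], [715.0, 320.0], [715.0, 83.0]]
100 [[689.0, -374.0], [709.0, -47.0], [906.0, -58.0], [691.0, 289.0], [691.0, 73.0]]
150 [[677.0, -357.0], [696.0, -46.0], [884.0, -56.0], [679.0, 274.0], [679.0, 68.0]]
[[0.0, -0.247, 0.969, -162.665], [1.0, 0.0, -0.0, -0.647], [-0.0, 0.969, 0.247, -67.779], [0.0, 0.0, 0.0, 1.0]]
yaw 67.0 tilt x [-0.0001 -0.0004] turn rows 8 [1, 0, 0, 0, np.float64(0.0563), 0, 0]
 to (560, 300, 240) rows 8 [1, -0.015, 0.305, 0.2, 0, 0, 0]
 to (560, -100, 240) rows 7 [1, 0.0, 0.092, 0.37, 0, 0, 0]
 to (440, -335, 260) rows 5 [1, -0.027, -0.079, 0.343, 0, 0, 0]
```

>>> jog_arm:
  plan:
    - [1, -0.1, 0, 0, 0.0563, 0, 0]
    - [1, -0.1, 0, 0, 0.0563, 0, 0]
    - [1, -0.1, 0, 0, 0.0563, 0, 0]
    - [1, -0.1, 0, 0, 0.0563, 0, 0]
    - [1, 0, 0, 0, 0.0563, 0, 0]
    - [1, 0, 0, 0, 0.0563, 0, 0]
    - [1, 0, 0, 0, 0.0563, 0, 0]
    - [1, 0, 0, 0, 0.0563, 0, 0]

```text
time: 1.35
tcp_pos: [263.2, 621.5, 282.5]
eef_rot: [[-0.0, 0.969, -0.248], [-0.0, -0.248, -0.969], [-1.0, -0.0, 0.0]]
contact_force: [0.6, -0.1, 0.1]
gripper_width: 86.8
```

>>> jog_arm:
  plan:
    - [1, 0, 0.305, 0.2, 0, 0, 0]
    - [1, 0, 0.305, 0.2, 0, 0, 0]
    - [1, 0, 0.305, 0.2, 0, 0, 0]
    - [1, 0, 0.305, 0.2, 0, 0, 0]
    - [1, 0, 0.305, 0.2, 0, 0, 0]
    - [1, 0, 0.305, 0.2, 0, 0, 0]
    - [1, 0, 0.305, 0.2, 0, 0, 0]
    - [1, 0, 0.305, 0.2, 0, 0, 0]
    - [1, 0, 0, 0, 0, 0, 0]

```text
time: 2.48
tcp_pos: [563.7, 294.0, 282.9]
eef_rot: [[0.002, 0.968, -0.252], [-0.002, -0.252, -0.968], [-1.0, 0.003, 0.002]]
contact_force: [-0.8, 0.0, 0.2]
gripper_width: 87.3
```

```bash
python3 - <<'E'
from h import *
print(robot.sense()["tcp_pos"])
d=grab("wrist","w1")
for n,X in dict(round=(617,290.5,12),medium=(437,283,12),small=(438.7,65.5,12)).items(): print(n,proj(d,X).round())
go([(540,-70,270),(440,-335,260)],-14)
E
```

```text
[563.69212025 293.96016026 282.87613891]
round [[372. 186.]]
medium [[212. 235.]]
small [[271. 400.]]
yaw -14.3 tilt x [ 0.0005 -0.0004] turn rows 1 [1, 0, 0, 0, np.float64(-0.0018), 0, 0]
 to (540, -70, 270) rows 7 [1, 0.012, 0.065, 0.345, 0, 0, 0]
 to (440, -335, 260) rows 5 [1, 0.013, -0.044, 0.375, 0, 0, 0]
```

View pics/w1.png

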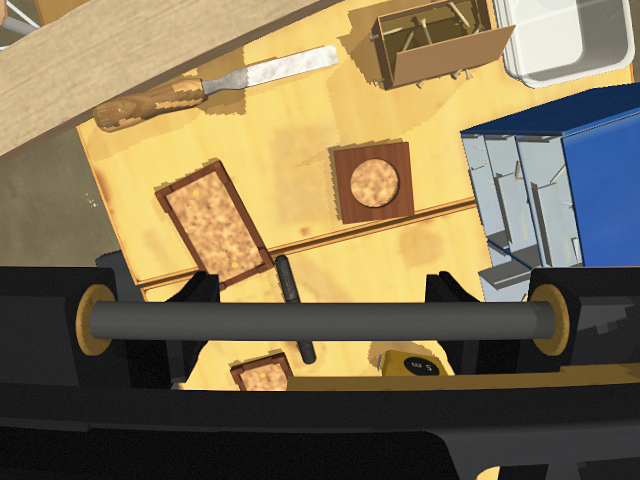

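The wrist view shows the medium cradle at (213,225), the round one at (373,183), and a corner of the small one at (262,375). I'll measure the medium and round ones here.

```bash
python3 - <<'E'
from h import *
d=grab("wrist");hsv=cv2.cvtColor(d["img"],cv2.COLOR_RGB2HSV)
m=((hsv[...,2]<140)&((hsv[...,0]<14)|(hsv[...,0]>170))&(hsv[...,1]>90)).astype(np.uint8)*255
for n,(x0,y0,x1,y1) in dict(round=(325,135,418,226),medium=(150,152,276,288)).items():
    k=np.zeros_like(m);k[y0:y1,x0:x1]=m[y0:y1,x0:x1];k=cv2.morphologyEx(k,2,np.ones((3,3)))
    cs=[c for c in cv2.findContours(k,0,1)[0] if cv2.contourArea(c)>60]
    c=np.vstack(cs);print(n,rect(d,c,12),cv2.boundingRect(c))
# medium corners by eye
print(toplane(d,[(155,190),(221,158),(273,262),(228,290)],12).round(1).tolist())
# round cork ellipse
q=((hsv[...,0]<16)&(hsv[...,2]>150)).astype(np.uint8)*255
k=np.zeros_like(q);k[150:214,342:406]=q[150:214,342:406];k=cv2.morphologyEx(k,3,np.ones((5,5)))
c=max(cv2.findContours(k,0,1)[0],key=cv2.contourArea);print("cork",rect(d,c,6))
E
```

```text
round (array([620.4, 292.4]), array([77.6, 78.4]), -7.1) (338, 146, 79, 80)
medium (array([442.1, 287.1]), array([ 81. , 128.2]), 10.7) (161, 167, 115, 121)
[[389.6, 348.6], [468.9, 362.6], [490.4, 239.9], [431.7, 220.5]]
cork (array([620.3, 292.3]), array([49.3, 49.4]), -14.1)
```

>>> jog_arm:
  plan:
    - [1, 0.012, 0.065, 0.345, 0, 0, 0]
    - [1, 0.012, 0.065, 0.345, 0, 0, 0]
    - [1, 0.012, 0.065, 0.345, 0, 0, 0]
    - [1, 0.012, 0.065, 0.345, 0, 0, 0]
    - [1, 0.012, 0.065, 0.345, 0, 0, 0]
    - [1, 0.012, 0.065, 0.345, 0, 0, 0]
    - [1, 0.012, 0.065, 0.345, 0, 0, 0]
    - [1, 0.013, -0.044, 0.375, 0, 0, 0]
    - [1, 0.013, -0.044, 0.375, 0, 0, 0]
    - [1, 0.013, -0.044, 0.375, 0, 0, 0]
    - [1, 0, 0, 0, 0, 0, 0]

```text
time: 3.95
tcp_pos: [476.6, -229.9, 264.4]
eef_rot: [[0.0, 0.969, -0.248], [-0.001, -0.248, -0.969], [-1.0, 0.0, 0.001]]
contact_force: [0.1, 1.4, 0.3]
gripper_width: 87.0
```

```bash
python3 - <<'E'
from h import *
print(robot.sense()["tcp_pos"])
d=grab("wrist","w2")
for n,X in dict(large=(607.7,-175.8,12),stack=(435,-341,97)).items(): print(n,proj(d,X).round())
E
```

```text
[ 476.58702031 -229.9320139   264.44300092]
large [[439. 113.]]
stack [[309. 345.]]
```

View pics/w2.png

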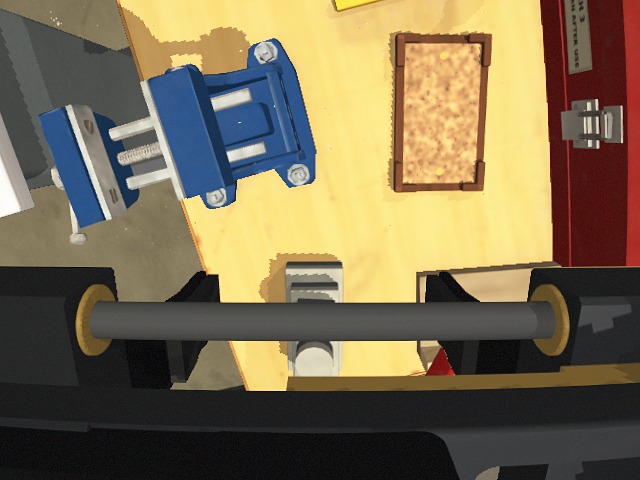

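The large cradle is clear at (441,112). The gripper bar partly hides the stack at (315,320), so I'll move past it for a clean view.

```bash
python3 - <<'E'
from h import *
d=grab("wrist");hsv=cv2.cvtColor(d["img"],cv2.COLOR_RGB2HSV)
m=((hsv[...,2]<140)&((hsv[...,0]<14)|(hsv[...,0]>170))&(hsv[...,1]>90)).astype(np.uint8)*255
k=np.zeros_like(m);k[25:200,385:500]=m[25:200,385:500];k=cv2.morphologyEx(k,2,np.ones((3,3)))
c=np.vstack([c for c in cv2.findContours(k,0,1)[0] if cv2.contourArea(c)>60]);print("large",rect(d,c,12),cv2.boundingRect(c))
print("toolbox base",toplane(d,[(546,100),(552,262)],0).round())
go([(430,-490,264)],-14)
E
```

```text
large (array([ 609.6, -178. ]), array([ 91.9, 150.2]), -13.5) (394, 38, 97, 158)
toolbox base [[ 723. -184.]
 [ 709. -359.]]
yaw -13.9 tilt x [0.0005 0.0013] turn rows 1 [1, 0, 0, 0, np.float64(0.0004), 0, 0]
 to (430, -490, 264) rows 5 [1, 0.0, 0.022, 0.358, 0, 0, 0]
```

>>> jog_arm:
  plan:
    - [1, 0, 0.022, 0.358, 0, 0, 0]
    - [1, 0, 0.022, 0.358, 0, 0, 0]
    - [1, 0, 0.022, 0.358, 0, 0, 0]
    - [1, 0, 0.022, 0.358, 0, 0, 0]
    - [1, 0, 0.022, 0.358, 0, 0, 0]
    - [1, 0, 0, 0, 0, 0, 0]

```text
time: 4.8
tcp_pos: [428.7, -493.5, 263.4]
eef_rot: [[-0.002, 0.97, -0.245], [-0.001, -0.245, -0.97], [-1.0, -0.001, 0.002]]
contact_force: [0.2, 0.7, -0.0]
gripper_width: 87.3
```

```bash
python3 - <<'E'
from h import *
print(robot.sense()["tcp_pos"])
d=grab("wrist","w3");hsv=cv2.cvtColor(d["img"],cv2.COLOR_RGB2HSV)
p=proj(d,(435,-341,97)).round();print(p)
c=cv2.imread("pics/w3.png");x,y=map(int,p[0]);x0,y0=max(0,x-100),max(0,y-100)
print(x0,y0);cv2.imwrite("pics/w3c.png",cv2.resize(c[y0:y0+200,x0:x0+200],None,fx=3,fy=3))
E
```

```text
[ 428.74849433 -493.53391707  263.3870156 ]
[[281.  18.]]
181 0
```

View pics/w3c.png

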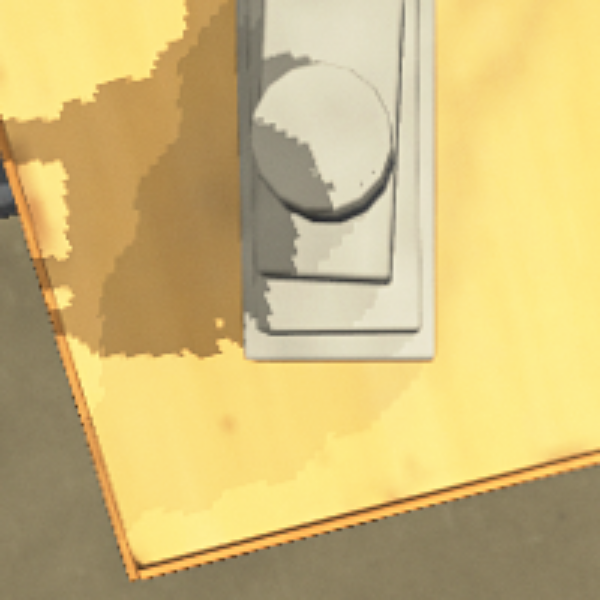

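The round stone's top face is centred at about (288.7,45.7) in the full image, and the oblong stones lie below it.

```bash
python3 - <<'E'
from h import *
d=grab("wrist")
P=toplane(d,[(288.7,45.7),(265,45.7),(312.3,45.7),(288.7,20.7),(288.7,70.7)],97).round(1);print(P.tolist())
x,y=P[0]
go([(x,y,150),(x,y,77)],-14)
E
```

```text
[[436.7, -358.5], [419.5, -354.0], [453.8, -362.8], [441.2, -341.3], [432.1, -375.9]]
yaw -13.9 tilt x [-0.     0.002] turn rows 1 [1, 0, 0, 0, np.float64(0.0008), 0, 0]
 to (np.float64(436.7), np.float64(-358.5), 150) rows 3 [1, 0.252, -0.059, -0.285, 0, 0, 0]
 to (np.float64(436.7), np.float64(-358.5), 77) rows 2 [1, 0.243, 0.0, 0.0, 0, 0, 0]
```

>>> jog_arm:
  plan:
    - [1, 0.252, -0.059, -0.285, 0, 0, 0]
    - [1, 0.252, -0.059, -0.285, 0, 0, 0]
    - [1, 0.252, -0.059, -0.285, 0, 0, 0]
    - [1, 0, 0, 0, 0, 0, 0]
    - [1, 0.17, 0, 0, 0, 0, 0]
    - [1, 0.17, 0, 0, 0, 0, 0]
    - [1, 0.16, 0, 0, 0, 0, 0]
    - [1, 0, 0, 0, 0, 0, 0]

```text
time: 5.9
tcp_pos: [435.3, -358.7, 74.9]
eef_rot: [[-0.002, 0.971, -0.24], [0.002, -0.24, -0.971], [-1.0, -0.002, -0.002]]
contact_force: [-0.5, 0.1, 0.7]
gripper_width: 87.2
```

>>> jog_arm:
  plan:
    - [0.3, 0, 0.01, 0, 0, 0, 0]
    - [0.3, 0, 0, 0, 0, 0, 0]
    - [0.3, 0, 0, 0, 0, 0, 0]
    - [0.3, 0, 0, 0, 0, 0, 0]
    - [0.3, 0, 0, 0, 0, 0, 0]
  squeeze: 25

```text
time: 6.52
tcp_pos: [436.1, -361.0, 75.8]
eef_rot: [[0.0, 0.97, -0.243], [0.0, -0.243, -0.97], [-1.0, 0.0, -0.0]]
contact_force: [0.1, 0.1, 0.0]
gripper_width: 45.2
```

>>> jog_arm:
  plan:
    - [0.2, 0, 0, 0, 0, 0, 0]
    - [0.2, 0, 0, 0, 0, 0, 0]
    - [0.2, 0, 0, 0, 0, 0, 0]

```text
time: 6.9
tcp_pos: [436.0, -361.0, 75.6]
eef_rot: [[-0.0, 0.97, -0.243], [0.0, -0.243, -0.97], [-1.0, -0.0, -0.0]]
contact_force: [-1.1, 0.0, 1.5]
gripper_width: 35.9
```

```bash
python3 - <<'E'
from h import *
go([(436,-361,235),(560,-60,235),(600,250,235)],-14,.2)
print("after turn");go([(622.7,291.7,40),(622.7,291.7,14)],75,.2,p=(600,250,235))
E
```

```text
yaw -14.0 tilt x [-0.0001  0.0001] turn rows 1 [0.2, 0, 0, 0, np.float64(-0.0002), 0, 0]
 to (436, -361, 235) rows 3 [0.2, -0.354, -0.0, 0.0, 0, 0, 0]
 to (560, -60, 235) rows 6 [0.2, 0.0, 0.053, -0.358, 0, 0, 0]
 to (600, 250, 235) rows 6 [0.2, 0.0, -0.04, -0.345, 0, 0, 0]
after turn
yaw -14.0 tilt x [-0.0001  0.0001] turn rows 9 [0.2, 0, 0, 0, np.float64(-0.055), 0, 0]
 to (622.7, 291.7, 40) rows 4 [0.2, 0.325, 0.077, 0.019, 0, 0, 0]
 to (622.7, 291.7, 14) rows 1 [0.2, 0.173, 0.0, 0.0, 0, 0, 0]
```

>>> jog_arm:
  plan:
    - [0.2, -0.2, 0, 0, 0, 0, 0]
    - [0.2, -0.43, 0, 0, 0, 0, 0]
    - [0.2, -0.43, 0, 0, 0, 0, 0]
    - [0.2, 0, 0.04, -0.27, 0, 0, 0]
    - [0.2, 0, 0.053, -0.358, 0, 0, 0]
    - [0.2, 0, 0.053, -0.358, 0, 0, 0]
    - [0.2, 0, 0.053, -0.358, 0, 0, 0]
    - [0.2, 0, 0.053, -0.358, 0, 0, 0]
    - [0.2, 0, 0.053, -0.358, 0, 0, 0]
    - [0.2, 0, -0.04, -0.345, 0, 0, 0]
    - [0.2, 0, -0.04, -0.345, 0, 0, 0]
    - [0.2, 0, -0.04, -0.345, 0, 0, 0]

```text
time: 8.4
tcp_pos: [575.5, 84.4, 230.5]
eef_rot: [[-0.0, 0.97, -0.243], [0.0, -0.243, -0.97], [-1.0, -0.0, -0.0]]
contact_force: [0.5, -0.4, -1.0]
gripper_width: 35.1
```

>>> jog_arm:
  plan:
    - [0.2, 0, -0.04, -0.345, 0, 0, 0]
    - [0.2, 0, -0.04, -0.345, 0, 0, 0]
    - [0.2, 0, -0.04, -0.345, 0, 0, 0]
    - [0.2, 0, 0, 0, -0.055, 0, 0]
    - [0.2, 0, 0, 0, -0.055, 0, 0]
    - [0.2, 0, 0, 0, -0.055, 0, 0]
    - [0.2, 0, 0, 0, -0.055, 0, 0]
    - [0.2, 0, 0, 0, -0.055, 0, 0]
    - [0.2, 0, 0, 0, -0.055, 0, 0]
    - [0.2, 0, 0, 0, -0.055, 0, 0]
    - [0.2, 0, 0, 0, -0.055, 0, 0]
    - [0.2, 0, 0, 0, -0.055, 0, 0]

```text
time: 9.9
tcp_pos: [595.5, 237.5, 230.2]
eef_rot: [[-0.001, 0.252, 0.968], [-0.0, 0.968, -0.252], [-1.0, -0.001, -0.001]]
contact_force: [0.0, 0.2, -0.3]
gripper_width: 35.1
```

```bash
python3 - <<'E'
from h import *
print(robot.sense()["tcp_pos"],robot.sense()["gripper_width"])
go([(622.7,291.7,45),(622.7,291.7,14)],75,.2)
E
```

```text
[595.54826903 237.49183028 230.18479185] 35.121521651299574
yaw 75.4 tilt x [-0.0008 -0.0003] turn rows 1 [0.2, 0, 0, 0, np.float64(0.0021), 0, 0]
 to (622.7, 291.7, 45) rows 4 [0.2, 0.309, 0.099, 0.02, 0, 0, 0]
 to (622.7, 291.7, 14) rows 1 [0.2, 0.207, 0.0, 0.0, 0, 0, 0]
```

>>> jog_arm:
  plan:
    - [0.2, 0.309, 0.099, 0.02, 0, 0, 0]
    - [0.2, 0.309, 0.099, 0.02, 0, 0, 0]
    - [0.2, 0.309, 0.099, 0.02, 0, 0, 0]
    - [0.2, 0.309, 0.099, 0.02, 0, 0, 0]
    - [0.2, 0.08, 0, 0, 0, 0, 0]
    - [0.2, 0.08, 0, 0, 0, 0, 0]
    - [0.2, 0.047, 0, 0, 0, 0, 0]
    - [0.2, 0, 0, 0, 0, 0, 0]

```text
time: 10.9
tcp_pos: [623.1, 291.6, 15.1]
eef_rot: [[0.001, 0.258, 0.966], [0.0, 0.966, -0.258], [-1.0, 0.001, 0.001]]
contact_force: [-0.5, 0.8, -1.2]
gripper_width: 35.5
```

>>> jog_arm:
  plan:
    - [0.2, 0.01, 0, 0, 0, 0, 0]
    - [0.2, 0, 0, 0, 0, 0, 0]
    - [0.55, 0, 0, 0, 0, 0, 0]
    - [0.55, 0, 0, 0, 0, 0, 0]
    - [0.55, 0, 0, 0, 0, 0, 0]
    - [0.55, -0.05, 0, 0, 0, 0, 0]
    - [1, -0.2, 0, 0, 0, 0, 0]
    - [1, -0.4, 0, 0, 0, 0, 0]
    - [1, -0.4, 0, 0, 0, 0, 0]
    - [1, -0.3, 0, 0, 0, 0, 0]

```text
time: 12.15
tcp_pos: [623.4, 292.2, 219.1]
eef_rot: [[0.003, 0.258, 0.966], [0.002, 0.966, -0.258], [-1.0, 0.003, 0.003]]
contact_force: [0.3, 0.5, -0.3]
gripper_width: 79.6
```

```bash
python3 - <<'E'
from h import *
d=grab("top");i=d["img"];hsv=cv2.cvtColor(i,cv2.COLOR_RGB2HSV)
cv2.imwrite("pics/t2.png",cv2.resize(i[150:310,140:500,::-1],None,fx=2.2,fy=2.2,interpolation=2))
print(proj(d,(620.3,292.3,32)))
p=robot.sense()["tcp_pos"];go([(595,240,230),(545,-60,260),(436,-420,260)],-14)
E
```

```text
[[176.26162539 192.10098143]]
yaw 75.1 tilt x [0.0123 0.0068] turn rows 9 [1, 0, 0, 0, np.float64(0.055), 0, 0]
 to (595, 240, 230) rows 2 [1, -0.014, -0.058, 0.198, 0, 0, 0]
 to (545, -60, 260) rows 6 [1, -0.033, 0.027, 0.337, 0, 0, 0]
 to (436, -420, 260) rows 7 [1, 0.0, -0.018, 0.358, 0, 0, 0]
```

View pics/t2.png

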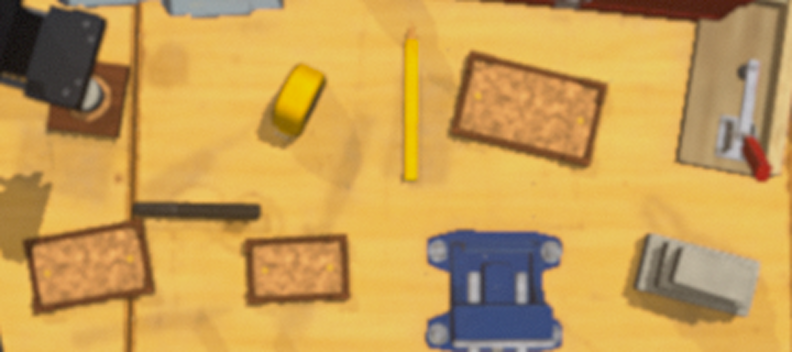

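The stone sits in the round recess, partly hidden by the arm in this view. I'll back off and check it from the wrist camera.

>>> jog_arm:
  plan:
    - [1, 0, -0.1, 0, 0.055, 0, 0]
    - [1, 0, -0.1, 0, 0.055, 0, 0]
    - [1, 0, 0, 0, 0.055, 0, 0]
    - [1, 0, 0, 0, 0.055, 0, 0]
    - [1, 0, 0, 0, 0.055, 0, 0]
    - [1, 0, 0, 0, 0.055, 0, 0]
    - [1, -0.05, 0, 0, 0.055, 0, 0]
    - [1, -0.05, -0.15, 0, 0.055, 0, 0]
    - [1, -0.05, -0.15, 0, 0.055, 0, 0]
    - [1, 0, 0, 0, 0, 0, 0]

```text
time: 13.45
tcp_pos: [566.8, 264.0, 238.6]
eef_rot: [[0.001, 0.971, -0.24], [0.001, -0.24, -0.971], [-1.0, 0.0, -0.002]]
contact_force: [0.1, 0.4, 0.8]
gripper_width: 87.0
```

```bash
python3 - <<'E'
from h import *
print(robot.sense()["tcp_pos"])
d=grab("wrist","w4");hsv=cv2.cvtColor(d["img"],cv2.COLOR_RGB2HSV)
p=proj(d,(620.3,292.3,32));print(p)
x,y=map(int,p[0]);g=(hsv[...,1]<70).astype(np.uint8)*255
k=np.zeros_like(g);k[y-40:y+40,x-40:x+40]=g[y-40:y+40,x-40:x+40]
c=max(cv2.findContours(k,0,1)[0],key=cv2.contourArea);print(rect(d,c,32),cv2.boundingRect(c))
go([(545,-60,260),(436,-420,260)],-14)
E
```

```text
[566.82694125 264.03297228 238.61631083]
[[373.72128144 162.48139225]]
(array([621.4, 291.8]), array([34.4, 35.8]), 76.4) (355, 143, 41, 40)
yaw -13.9 tilt x [0.0009 0.0009] turn rows 1 [1, 0, 0, 0, np.float64(0.0008), 0, 0]
 to (545, -60, 260) rows 6 [1, -0.024, 0.063, 0.355, 0, 0, 0]
 to (436, -420, 260) rows 7 [1, 0.0, -0.018, 0.358, 0, 0, 0]
```

The round stone is within about 1 mm of its cradle's centre. Next is the small stone.

>>> jog_arm:
  plan:
    - [1, -0.024, 0.063, 0.355, 0, 0, 0]
    - [1, -0.024, 0.063, 0.355, 0, 0, 0]
    - [1, -0.024, 0.063, 0.355, 0, 0, 0]
    - [1, -0.024, 0.063, 0.355, 0, 0, 0]
    - [1, -0.024, 0.063, 0.355, 0, 0, 0]
    - [1, -0.024, 0.063, 0.355, 0, 0, 0]
    - [1, 0, -0.018, 0.358, 0, 0, 0]
    - [1, 0, -0.018, 0.358, 0, 0, 0]
    - [1, 0, -0.018, 0.358, 0, 0, 0]
    - [1, 0, -0.018, 0.358, 0, 0, 0]
    - [1, 0, -0.018, 0.358, 0, 0, 0]
    - [1, 0, -0.018, 0.358, 0, 0, 0]

```text
time: 15.0
tcp_pos: [451.0, -371.5, 259.3]
eef_rot: [[0.0, 0.971, -0.241], [-0.001, -0.241, -0.971], [-1.0, 0.0, 0.001]]
contact_force: [0.4, -0.1, -0.0]
gripper_width: 86.9
```

>>> jog_arm:
  plan:
    - [1, 0, -0.018, 0.358, 0, 0, 0]
    - [1, 0, 0, 0.1, 0, 0, 0]
    - [1, 0, 0, 0, 0, 0, 0]

```text
time: 15.38
tcp_pos: [431.6, -436.1, 258.9]
eef_rot: [[-0.001, 0.97, -0.244], [0.0, -0.244, -0.97], [-1.0, -0.001, 0.0]]
contact_force: [0.8, 0.6, 0.2]
gripper_width: 87.0
```

```bash
python3 - <<'E'
from h import *
print(robot.sense()["tcp_pos"])
d=grab("wrist","w5")
x,y=map(int,proj(d,(436,-345,71))[0]);c=cv2.imread("pics/w5.png");x0,y0=max(0,x-100),max(0,y-100)
print(x0,y0);cv2.imwrite("pics/w5c.png",cv2.resize(c[y0:y0+195,x0:x0+200],None,fx=3,fy=3))
E
```

```text
[ 431.60529609 -436.12213226  258.92615188]
201 3
```

View pics/w5c.png

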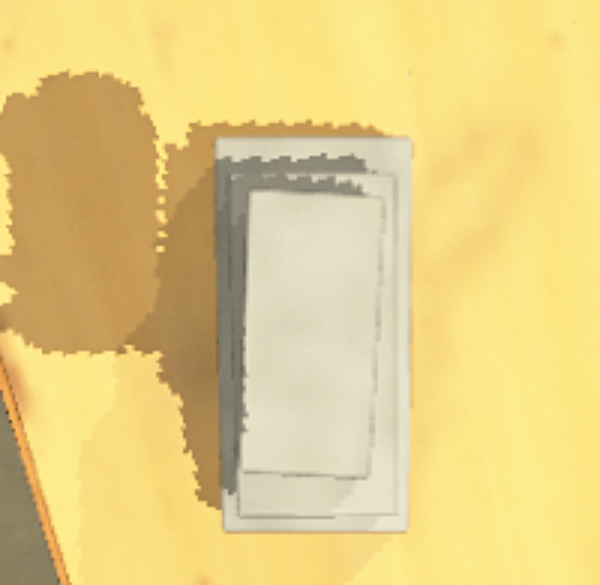

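The stack is now in clear view. The corners of all three top faces can be read from the crop; the small stone's are (249,190), (383,198), (370,477) and (243,472).

```bash
python3 - <<'E'
from h import *
d=grab("wrist")
for n,z,c in (("small",71,[(249,190),(383,198),(370,477),(243,472)]),("medium",49,[(231,173),(397,173),(398,515),(238,517)]),("large",25,[(216,137),(411,137),(408,531),(222,531)])):
    print(n,rect(d,np.array(c,np.float32)/3+np.array([201,3],np.float32),z),toplane(d,np.array(c)/3+[201,3],z).mean(0).round(1))
x,y=toplane(d,np.array([(249,190),(383,198),(370,477),(243,472)])/3+[201,3],71).mean(0).round(1)
go([(x,y,110),(x,y,54)],-17)
E
```

```text
small (array([ 437.4, -353.1]), array([36. , 75.3]), -16.3) [ 437.3 -353.3]
medium (array([ 437.3, -355.9]), array([48. , 98.1]), -14.0) [ 437.2 -355.7]
large (array([ 436.4, -351.9]), array([ 59.6, 119.3]), -14.0) [ 436.6 -352. ]
yaw -13.9 tilt x [0.     0.0015] turn rows 1 [1, 0, 0, 0, np.float64(0.0173), 0, 0]
 to (np.float64(437.3), np.float64(-353.3), 110) rows 3 [1, 0.331, -0.044, -0.173, 0, 0, 0]
 to (np.float64(437.3), np.float64(-353.3), 54) rows 1 [1, 0.373, 0.0, 0.0, 0, 0, 0]
```

>>> jog_arm:
  plan:
    - [1, 0, 0, 0, 0.0145, 0, 0]
    - [1, 0.331, -0.044, -0.173, 0, 0, 0]
    - [1, 0.331, -0.044, -0.173, 0, 0, 0]
    - [1, 0.331, -0.044, -0.173, 0, 0, 0]
    - [0.8, 0, 0, 0, 0, 0, 0]
    - [0.8, 0.16, 0, 0, 0, 0, 0]
    - [0.8, 0.15, 0, 0, 0, 0, 0]
    - [0.8, 0.07, 0, 0, 0, 0, 0]
    - [0.8, 0, 0, 0, 0, 0, 0]

```text
time: 16.6
tcp_pos: [436.0, -354.9, 53.7]
eef_rot: [[0.0, 0.958, -0.286], [-0.0, -0.286, -0.958], [-1.0, 0.0, -0.0]]
contact_force: [-0.7, 0.1, 0.2]
gripper_width: 69.7
```

>>> jog_arm:
  plan:
    - [0.2, 0, 0.008, 0, 0, 0, 0]
    - [0.2, 0, 0, 0, 0, 0, 0]
    - [0.2, 0, 0, 0, 0, 0, 0]
    - [0.2, 0, 0, 0, 0, 0, 0]
    - [0.2, 0, 0, 0, 0, 0, 0]
    - [0.2, 0, 0, 0, 0, 0, 0]
  squeeze: 35

```text
time: 17.35
tcp_pos: [436.6, -355.3, 53.5]
eef_rot: [[0.0, 0.958, -0.286], [0.0, -0.286, -0.958], [-1.0, 0.0, -0.0]]
contact_force: [-0.3, 0.4, 2.6]
gripper_width: 37.0
```

```bash
python3 - <<'E'
from h import *
s=robot.sense();p=s["tcp_pos"];print(p,s["gripper_width"])
go([(p[0],p[1],215),(520,-150,215),(440,64,200),(440,64,40),(440,64,12)],-16.5,.2)
print("turned");go([(440,64,200),(440,64,40),(440,64,12)],3.5,.2,p=(520,-150,215))
E
```

```text
[ 436.61854252 -355.25306625   53.50863777] 37.01839843437711
yaw -16.6 tilt x [0.0002 0.0001] turn rows 1 [0.2, 0, 0, 0, np.float64(-0.0008), 0, 0]
 to (np.float64(436.61854251569343), np.float64(-355.25306624866874), 215) rows 3 [0.2, -0.359, 0.0, 0.0, 0, 0, 0]
 to (520, -150, 215) rows 4 [0.2, 0.0, 0.036, -0.367, 0, 0, 0]
 to (440, 64, 200) rows 4 [0.2, 0.025, -0.229, -0.304, 0, 0, 0]
 to (440, 64, 40) rows 3 [0.2, 0.356, 0.0, 0.0, 0, 0, 0]
 to (440, 64, 12) rows 1 [0.2, 0.187, 0.0, 0.0, 0, 0, 0]
turned
yaw -16.6 tilt x [0.0002 0.0001] turn rows 2 [0.2, 0, 0, 0, np.float64(-0.056), 0, 0]
 to (440, 64, 200) rows 4 [0.2, 0.025, -0.111, -0.364, 0, 0, 0]
 to (440, 64, 40) rows 3 [0.2, 0.356, 0.0, 0.0, 0, 0, 0]
 to (440, 64, 12) rows 1 [0.2, 0.187, 0.0, 0.0, 0, 0, 0]
```

>>> jog_arm:
  plan:
    - [0.2, -0.2, 0, 0, 0, 0, 0]
    - [0.2, -0.41, 0, 0, 0, 0, 0]
    - [0.2, -0.41, 0, 0, 0, 0, 0]
    - [0.2, 0, 0.036, -0.367, 0, 0, 0]
    - [0.2, 0, 0.036, -0.367, 0, 0, 0]
    - [0.2, 0, 0.036, -0.367, 0, 0, 0]
    - [0.2, 0, 0.036, -0.367, 0, 0, 0]
    - [0.2, 0, 0, 0, -0.056, 0, 0]
    - [0.2, 0, 0, 0, -0.056, 0, 0]
    - [0.2, 0, 0, 0, 0, 0, 0]

```text
time: 18.6
tcp_pos: [520.0, -150.2, 206.0]
eef_rot: [[-0.001, 0.998, 0.059], [0.001, 0.059, -0.998], [-1.0, -0.001, -0.001]]
contact_force: [0.3, -0.7, -1.3]
gripper_width: 36.9
```

```bash
python3 - <<'E'
from h import *
s=robot.sense();p=s["tcp_pos"];print(p,s["gripper_width"])
go([(440.5,64,200),(440.5,64,45),(440.5,64,11)],3.5,.2)
E
```

```text
[ 519.96272726 -150.23903662  206.02137137] 36.90313864132129
yaw 3.4 tilt x [-0.0006  0.0005] turn rows 1 [0.2, 0, 0, 0, np.float64(-0.0005), 0, 0]
 to (440.5, 64, 200) rows 4 [0.2, 0.01, -0.11, -0.364, 0, 0, 0]
 to (440.5, 64, 45) rows 3 [0.2, 0.344, 0.0, 0.0, 0, 0, 0]
 to (440.5, 64, 11) rows 1 [0.2, 0.227, 0.0, 0.0, 0, 0, 0]
```

>>> jog_arm:
  plan:
    - [0.2, 0.01, -0.11, -0.364, 0, 0, 0]
    - [0.2, 0.01, -0.11, -0.364, 0, 0, 0]
    - [0.2, 0.01, -0.11, -0.364, 0, 0, 0]
    - [0.2, 0.01, -0.11, -0.364, 0, 0, 0]
    - [0.2, 0.344, 0, 0, 0, 0, 0]
    - [0.2, 0.344, 0, 0, 0, 0, 0]
    - [0.2, 0.344, 0, 0, 0, 0, 0]
    - [0.2, 0, 0, 0, 0, 0, 0]
    - [0.2, 0.1, 0, 0, 0, 0, 0]
    - [0.2, 0.08, 0, 0, 0, 0, 0]
    - [0.2, 0.025, 0, 0, 0, 0, 0]
    - [0.2, 0, 0, 0, 0, 0, 0]

```text
time: 20.1
tcp_pos: [441.4, 63.6, 15.2]
eef_rot: [[0.001, 0.998, 0.061], [0.001, 0.061, -0.998], [-1.0, 0.001, -0.0]]
contact_force: [-1.5, 0.4, -1.6]
gripper_width: 36.7
```

>>> jog_arm:
  plan:
    - [0.2, 0.015, 0, 0, 0, 0, 0]
    - [0.2, 0.012, 0, 0, 0, 0, 0]
    - [0.2, 0, 0, 0, 0, 0, 0]

```text
time: 20.48
tcp_pos: [441.0, 63.6, 10.7]
eef_rot: [[-0.0, 0.998, 0.061], [0.0, 0.061, -0.998], [-1.0, -0.0, -0.0]]
contact_force: [-0.5, 0.1, -1.2]
gripper_width: 36.7
```

>>> jog_arm:
  plan:
    - [0.7, 0, 0, 0, 0, 0, 0]
    - [0.7, 0, 0, 0, 0, 0, 0]
    - [0.7, 0, 0, 0, 0, 0, 0]
    - [0.7, -0.05, 0, 0, 0, 0, 0]
    - [0.8, -0.3, 0, 0, 0, 0, 0]
    - [0.8, -0.4, 0, 0, 0, 0, 0]
    - [0.8, -0.4, 0, 0, 0, 0, 0]
    - [1, -0.4, 0.12, 0.3, 0, 0, 0]
    - [1, 0, 0.12, 0.35, 0, 0, 0]
    - [1, 0, 0, 0, 0, 0, 0]

```text
time: 21.72
tcp_pos: [480.0, -27.5, 233.4]
eef_rot: [[0.003, 0.999, 0.053], [-0.001, 0.053, -0.999], [-1.0, 0.003, 0.001]]
contact_force: [-0.5, 0.7, -0.7]
gripper_width: 85.5
```

```bash
python3 - <<'E'
from h import *
print(robot.sense()["tcp_pos"])
d=grab("wrist","w6");p=proj(d,(441,66,28));print(p)
x,y=map(int,p[0]);x0,y0=max(0,x-90),max(0,y-90)
print(x0,y0);cv2.imwrite("pics/w6c.png",cv2.resize(cv2.imread("pics/w6.png")[y0:y0+180,x0:x0+180],None,fx=3,fy=3))
go([(520,-150,255),(437,-440,255)],-14)
E
```

```text
[479.96082138 -27.51190751 233.35466129]
[[282.82915113  97.37644848]]
192 7
yaw 3.3 tilt x [0.0005 0.0002] turn rows 2 [1, 0, 0, 0, np.float64(0.0479), 0, 0]
 to (520, -150, 255) rows 3 [1, -0.05, 0.156, 0.247, 0, 0, 0]
 to (437, -440, 255) rows 6 [1, 0.0, -0.012, 0.335, 0, 0, 0]
```

View pics/w6c.png

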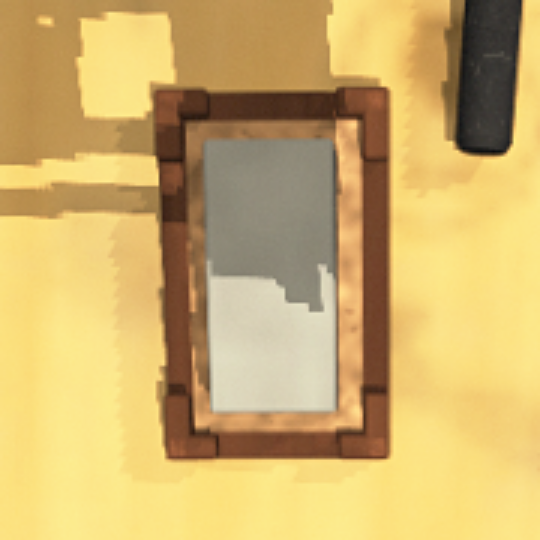

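The small stone lies square and inside its recess. On to the medium one, already measured at (437.3,-355.8) with yaw -14°.

>>> jog_arm:
  plan:
    - [1, 0, 0, 0, 0.048, 0, 0]
    - [1, 0, 0, 0, 0.048, 0, 0]
    - [1, 0, 0.156, 0.247, 0, 0, 0]
    - [1, 0, 0.156, 0.247, 0, 0, 0]
    - [1, 0, 0.156, 0.247, 0, 0, 0]
    - [1, 0, 0, 0, 0, 0, 0]

```text
time: 22.52
tcp_pos: [520.4, -150.2, 231.5]
eef_rot: [[-0.001, 0.97, -0.242], [-0.002, -0.242, -0.97], [-1.0, -0.001, 0.002]]
contact_force: [-0.6, 0.5, -0.2]
gripper_width: 87.2
```

```bash
python3 - <<'E'
from h import *
print(robot.sense()["tcp_pos"])
go([(437.8,-356,150),(437.8,-356,70),(437.8,-356,29.5)],-14)
E
```

```text
[ 520.41771991 -150.15654035  231.53730934]
yaw -14.0 tilt x [-0.0012 -0.0016] turn rows 1 [1, 0, 0, 0, np.float64(-0.0001), 0, 0]
 to (437.8, -356, 150) rows 4 [1, 0.136, -0.051, 0.366, 0, 0, 0]
 to (437.8, -356, 70) rows 2 [1, 0.267, 0.0, 0.0, 0, 0, 0]
 to (437.8, -356, 29.5) rows 1 [1, 0.27, 0.0, 0.0, 0, 0, 0]
```

>>> jog_arm:
  plan:
    - [1, 0.136, -0.051, 0.366, 0, 0, 0]
    - [1, 0.136, -0.051, 0.366, 0, 0, 0]
    - [1, 0.136, -0.051, 0.366, 0, 0, 0]
    - [1, 0.136, -0.051, 0.366, 0, 0, 0]
    - [1, 0, 0, 0, 0, 0, 0]
    - [1, 0.267, 0, 0, 0, 0, 0]
    - [1, 0.267, 0, 0, 0, 0, 0]
    - [1, 0.12, 0, 0, 0, 0, 0]
    - [1, 0.1, 0, 0, 0, 0, 0]
    - [1, 0.04, 0, 0, 0, 0, 0]
    - [1, 0, 0, 0, 0, 0, 0]

```text
time: 23.9
tcp_pos: [439.2, -354.1, 31.6]
eef_rot: [[0.001, 0.971, -0.238], [-0.0, -0.238, -0.971], [-1.0, 0.001, 0.0]]
contact_force: [-0.0, 0.3, 0.1]
gripper_width: 87.1
```

>>> jog_arm:
  plan:
    - [0.3, 0.013, -0.008, 0.01, 0, 0, 0]
    - [0.3, 0, 0, 0, 0, 0, 0]
    - [0.3, 0, 0, 0, 0, 0, 0]
    - [0.3, 0, 0, 0, 0, 0, 0]
    - [0.3, 0, 0, 0, 0, 0, 0]
    - [0.3, 0, 0, 0, 0, 0, 0]
    - [0.3, 0, 0, 0, 0, 0, 0]
  squeeze: 45

```text
time: 24.78
tcp_pos: [437.3, -355.5, 29.5]
eef_rot: [[0.0, 0.971, -0.238], [-0.0, -0.238, -0.971], [-1.0, 0.0, 0.0]]
contact_force: [-1.8, -0.3, 5.3]
gripper_width: 47.8
```

```bash
python3 - <<'E'
from h import *
s=robot.sense();p=s["tcp_pos"].round(1);print(p,s["gripper_width"],s["contact_force"])
go([(p[0],p[1],190),(540,-80,200),(500,200,200)],-14,.3)
print("turned");go([(442.1,287.1,190),(442.1,287.1,45),(442.1,287.1,11)],10.7,.2,p=(500,200,200))
E
```

```text
[ 437.3 -355.5   29.5] 47.772558951660706 [-1.78541356 -0.28813141  5.30096595]
yaw -13.8 tilt x [ 0.0004 -0.0004] turn rows 1 [0.3, 0, 0, 0, np.float64(0.0012), 0, 0]
 to (np.float64(437.3), np.float64(-355.5), 190) rows 3 [0.3, -0.357, -0.0, 0.0, 0, 0, 0]
 to (540, -80, 200) rows 5 [0.3, -0.013, 0.044, -0.39, 0, 0, 0]
 to (500, 200, 200) rows 5 [0.3, 0.0, -0.142, -0.349, 0, 0, 0]
turned
yaw -13.8 tilt x [ 0.0004 -0.0004] turn rows 3 [0.2, 0, 0, 0, np.float64(-0.0453), 0, 0]
 to (442.1, 287.1, 190) rows 2 [0.2, 0.033, -0.136, -0.321, 0, 0, 0]
 to (442.1, 287.1, 45) rows 3 [0.2, 0.322, 0.0, 0.0, 0, 0, 0]
 to (442.1, 287.1, 11) rows 1 [0.2, 0.227, 0.0, 0.0, 0, 0, 0]
```

>>> jog_arm:
  plan:
    - [0.3, -0.15, 0, 0, 0, 0, 0]
    - [0.3, -0.4, 0, 0, 0, 0, 0]
    - [0.3, -0.4, 0, 0, 0, 0, 0]
    - [0.3, -0.18, 0.044, -0.36, 0, 0, 0]
    - [0.3, -0.013, 0.044, -0.39, 0, 0, 0]
    - [0.3, -0.013, 0.044, -0.39, 0, 0, 0]
    - [0.3, -0.013, 0.044, -0.39, 0, 0, 0]
    - [0.3, -0.013, 0.044, -0.39, 0, 0, 0]
    - [0.3, 0, -0.142, -0.349, 0, 0, 0]
    - [0.3, 0, -0.142, -0.349, 0, 0, 0]
    - [0.3, 0, -0.142, -0.349, 0, 0, 0]
    - [0.3, 0, -0.142, -0.349, 0, 0, 0]

```text
time: 26.28
tcp_pos: [503.3, 142.6, 205.6]
eef_rot: [[-0.002, 0.972, -0.237], [-0.0, -0.237, -0.972], [-1.0, -0.002, 0.001]]
contact_force: [0.6, 0.1, -2.8]
gripper_width: 47.8
```

>>> jog_arm:
  plan:
    - [0.3, 0, -0.142, -0.349, 0, 0, 0]
    - [0.3, 0, 0, 0, -0.0453, 0, 0]
    - [0.3, 0, 0, 0, -0.0453, 0, 0]
    - [0.3, 0, 0, 0, -0.0453, 0, 0]
    - [0.3, 0, 0, 0, 0, 0, 0]

```text
time: 26.9
tcp_pos: [495.7, 196.4, 205.6]
eef_rot: [[-0.002, 0.983, 0.185], [-0.001, 0.185, -0.983], [-1.0, -0.002, 0.0]]
contact_force: [-0.6, -0.2, -3.0]
gripper_width: 47.5
```

```bash
python3 - <<'E'
from h import *
s=robot.sense();print(s["tcp_pos"],s["gripper_width"])
go([(442.1,287.1,190),(442.1,287.1,45),(442.1,287.1,11)],10.7,.3)
E
```

```text
[495.68006336 196.39604319 205.62411663] 47.53454563204845
yaw 10.6 tilt x [-0.0023 -0.0006] turn rows 1 [0.3, 0, 0, 0, np.float64(-0.0003), 0, 0]
 to (442.1, 287.1, 190) rows 2 [0.3, 0.052, -0.119, -0.33, 0, 0, 0]
 to (442.1, 287.1, 45) rows 3 [0.3, 0.322, 0.0, 0.0, 0, 0, 0]
 to (442.1, 287.1, 11) rows 1 [0.3, 0.227, 0.0, 0.0, 0, 0, 0]
```

>>> jog_arm:
  plan:
    - [0.3, 0.052, -0.119, -0.33, 0, 0, 0]
    - [0.3, 0.052, -0.119, -0.33, 0, 0, 0]
    - [0.3, 0.322, 0, 0, 0, 0, 0]
    - [0.3, 0.322, 0, 0, 0, 0, 0]
    - [0.3, 0.322, 0, 0, 0, 0, 0]
    - [0.3, 0, 0, 0, 0, 0, 0]
    - [0.3, 0.1, 0, 0, 0, 0, 0]
    - [0.3, 0.08, 0, 0, 0, 0, 0]
    - [0.3, 0.025, 0, 0, 0, 0, 0]
    - [0.3, 0, 0, 0, 0, 0, 0]

```text
time: 28.15
tcp_pos: [443.5, 287.1, 15.6]
eef_rot: [[0.0, 0.983, 0.185], [0.001, 0.185, -0.983], [-1.0, 0.0, -0.0]]
contact_force: [0.5, -0.7, -2.0]
gripper_width: 47.9
```

>>> jog_arm:
  plan:
    - [0.3, 0.018, -0.008, 0, 0, 0, 0]
    - [0.3, 0.013, 0, 0, 0, 0, 0]
    - [0.3, 0, 0, 0, 0, 0, 0]
    - [0.8, 0, 0, 0, 0, 0, 0]
    - [0.8, 0, 0, 0, 0, 0, 0]
    - [0.8, 0, 0, 0, 0, 0, 0]
    - [0.8, -0.05, 0, 0, 0, 0, 0]
    - [0.8, -0.3, 0, 0, 0, 0, 0]
    - [0.8, -0.4, 0, 0, 0, 0, 0]
    - [1, -0.4, 0, 0, 0, 0, 0]
    - [1, -0.3, 0.2, 0.35, 0, 0, 0]
    - [1, 0, 0.2, 0.35, 0, 0, 0]

```text
time: 29.65
tcp_pos: [516.1, 203.9, 224.7]
eef_rot: [[0.007, 0.982, 0.19], [0.006, 0.19, -0.982], [-1.0, 0.008, -0.004]]
contact_force: [0.8, 0.3, -1.2]
gripper_width: 85.7
```

```bash
python3 - <<'E'
from h import *
print(robot.sense()["tcp_pos"])
d=grab("wrist","w7");p=proj(d,(442,287,30));print(p)
x,y=map(int,p[0]);x0,y0=max(0,x-90),max(0,y-90)
print(x0,y0);cv2.imwrite("pics/w7c.png",cv2.resize(cv2.imread("pics/w7.png")[y0:y0+180,x0:x0+180],None,fx=3,fy=3))
# latch: px in w2 vs top
go([(540,-80,230),(437.8,-352,150),(436.6,-352,45)],-14)
E
```

```text
[516.08997731 203.8885766  224.73690647]
[[253.11069583  97.77413907]]
163 7
yaw 10.1 tilt x [ 0.01   -0.0017] turn rows 3 [1, 0, 0, 0, np.float64(0.0447), 0, 0]
 to (540, -80, 230) rows 5 [1, -0.008, 0.113, 0.347, 0, 0, 0]
 to (437.8, -352, 150) rows 6 [1, 0.089, -0.037, 0.321, 0, 0, 0]
 to (436.6, -352, 45) rows 2 [1, 0.35, -0.004, 0.001, 0, 0, 0]
```

View pics/w7c.png

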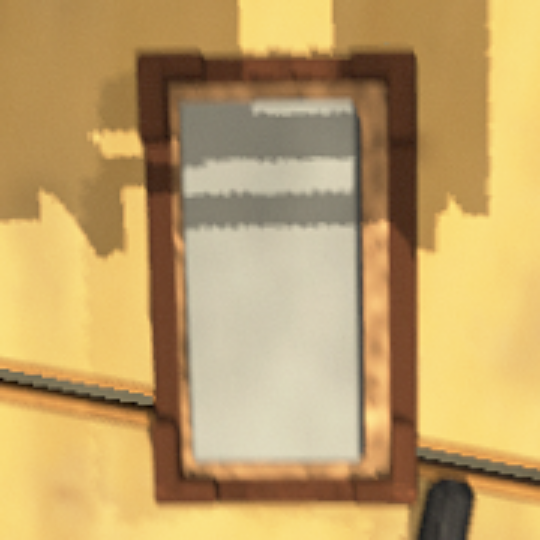

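The medium stone lies inside its recess. I'll check the numbers for it, and find how far the toolbox latch sticks out before placing the large stone.

```bash
python3 - <<'E'
from h import *
d=grab("wrist")
f=lambda c,z:(rect(d,np.array(c,np.float32)/3+np.array([163,7],np.float32),z))
print(f([(180,100),(357,97),(363,460),(192,462)],30),f([(138,53),(416,53),(414,500),(160,500)],12))
# latch: two-view triangulation; w2 wrist pose (476.59,-229.93,264.44), px front tip ; top px
s=robot.sense();T=np.eye(4);T[:3,:3]=[[0,.969,-.248],[-.001,-.248,-.969],[-1,0,.001]];T[:3,3]=[476.59,-229.93,264.44]
M=np.linalg.inv(T@np.array(d["T_tool_cam"]));K=d["K"];t=grab("top")
u1=cv2.undistortPoints(np.array([[[563.,125.]]]),K,d["D"]).reshape(2,1);u2=cv2.undistortPoints(np.array([[[400.,150.]]]),t["K"],t["D"]).reshape(2,1)
X=cv2.triangulatePoints(M[:3],np.c_[t["R"],t["t"]],u1,u2).ravel();print("latch",(X[:3]/X[3]).round())
E
```

```text
(array([449.7, 272.9]), array([48.9, 97.8]), 10.1) (array([449.2, 274.3]), array([ 78.7, 126.7]), 9.5)
latch [ 721. -218.   29.]
```

>>> jog_arm:
  plan:
    - [1, 0, 0, 0, 0.0447, 0, 0]
    - [1, 0, 0, 0, 0.0447, 0, 0]
    - [1, 0, 0, 0, 0.0447, 0, 0]
    - [1, 0, 0.113, 0.347, 0, 0, 0]
    - [1, 0, 0.113, 0.347, 0, 0, 0]
    - [1, 0, 0.113, 0.347, 0, 0, 0]
    - [1, 0, 0.113, 0.347, 0, 0, 0]
    - [1, 0, 0.113, 0.347, 0, 0, 0]
    - [1, 0, 0, 0, 0, 0, 0]

```text
time: 30.92
tcp_pos: [534.9, -74.4, 220.8]
eef_rot: [[0.0, 0.971, -0.24], [-0.001, -0.24, -0.971], [-1.0, 0.0, 0.001]]
contact_force: [0.1, -0.1, -0.8]
gripper_width: 86.8
```

```bash
python3 - <<'E'
from h import *
d=grab("wrist","w8");print(robot.sense()["tcp_pos"])
go([(437,-352,150)],-14)
E
```

```text
[535.21895943 -71.17901434 220.43634766]
yaw -13.6 tilt x [-0.0004  0.0006] turn rows 1 [1, 0, 0, 0, np.float64(0.002), 0, 0]
 to (437, -352, 150) rows 6 [1, 0.078, -0.03, 0.329, 0, 0, 0]
```

View pics/w8.png

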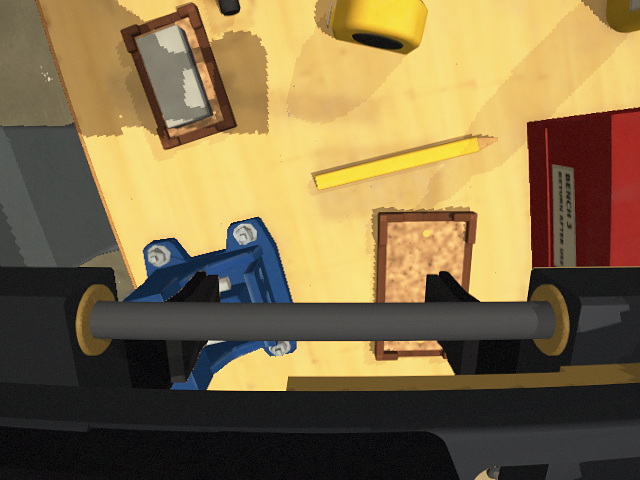

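The small and medium stones check out: in the frame where the medium one was measured, it is less than 2 mm off its cradle's centre. The large cradle is free, and the toolbox face is about 12–15 mm clear of the gripper body at the placing pose. Now the large stone.

>>> jog_arm:
  plan:
    - [1, 0.078, -0.03, 0.329, 0.002, 0, 0]
    - [1, 0.078, -0.03, 0.329, 0, 0, 0]
    - [1, 0.078, -0.03, 0.329, 0, 0, 0]
    - [1, 0.078, -0.03, 0.329, 0, 0, 0]
    - [1, 0.078, -0.03, 0.329, 0, 0, 0]
    - [1, 0.078, -0.03, 0.329, 0, 0, 0]
    - [1, 0, 0, 0, 0, 0, 0]
    - [1, 0, 0, 0, 0, 0, 0]

```text
time: 31.98
tcp_pos: [440.5, -349.1, 149.8]
eef_rot: [[-0.0, 0.972, -0.236], [0.002, -0.236, -0.972], [-1.0, -0.001, -0.002]]
contact_force: [0.1, 0.4, -0.0]
gripper_width: 87.1
```

```bash
python3 - <<'E'
from h import *
d=grab("wrist","w9");print(robot.sense()["tcp_pos"])
go([(436.5,-352,45),(436.5,-352,5)],-14)
hsv=cv2.cvtColor(d["img"],cv2.COLOR_RGB2HSV)
print([proj(d,(436.5+30*a*.97+60*b*.242,-352-30*a*.242+60*b*.97,25))[0].round().tolist() for a,b in((1,1),(-1,1),(-1,-1),(1,-1))])
E
```

```text
[ 440.85748205 -348.77989168  149.93455919]
yaw -13.6 tilt x [0.0002 0.0019] turn rows 1 [1, 0, 0, 0, np.float64(0.0024), 0, 0]
 to (436.5, -352, 45) rows 2 [1, 0.35, -0.011, 0.014, 0, 0, 0]
 to (436.5, -352, 5) rows 1 [1, 0.267, 0.0, 0.0, 0, 0, 0]
[[363.0, 148.0], [275.0, 147.0], [279.0, 309.0], [358.0, 310.0]]
```

View pics/w9.png

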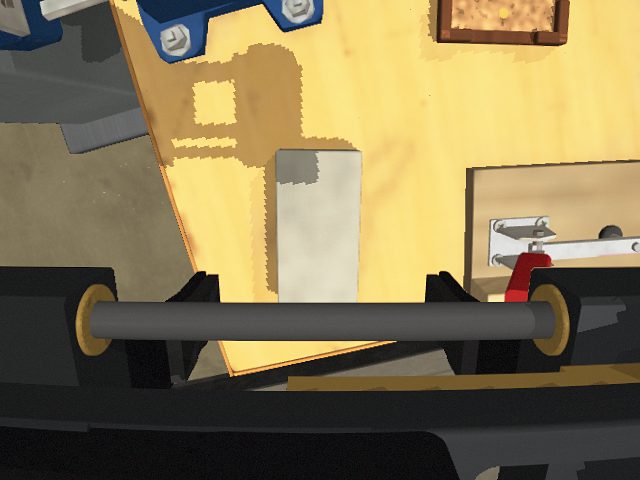

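The large stone is where predicted. The toggle clamp's red handle, at (528,278), is close to the gripper body, so I'll locate it before descending.

```bash
python3 - <<'E'
from h import *
d=grab("wrist");t=grab("side");o=grab("top")
def red(im,roi):
    h=cv2.cvtColor(im["img"],cv2.COLOR_RGB2HSV);m=((h[...,0]<6)|(h[...,0]>172))&(h[...,1]>170)&(h[...,2]>90)
    k=np.zeros(m.shape,bool);x0,y0,x1,y1=roi;k[y0:y1,x0:x1]=m[y0:y1,x0:x1];v,u=np.nonzero(k)
    print(len(u),(u.min(),v[u==u.min()].mean()),(u.max(),v[u==u.max()].mean()),(u[v==v.min()].mean(),v.min()),(u[v==v.max()].mean(),v.max()))
red(d,(490,240,560,305));red(t,(435,320,490,370));red(o,(470,205,500,240))
def tri(a,pa,b,pb):
    u=[cv2.undistortPoints(np.array([[p]],float),c["K"],c["D"]).reshape(2,1) for c,p in((a,pa),(b,pb))]
    X=cv2.triangulatePoints(np.c_[a["R"],a["t"]],np.c_[b["R"],b["t"]],*u).ravel();return (X[:3]/X[3]).round()
np.save("tri.npy",0)
for po in((482,212),(489,230)):
    for pt in((450,326),(465,350)): print(po,pt,tri(o,po,t,pt))
E
```

```text
1106 (np.int64(504), np.float64(298.5)) (np.int64(549), np.float64(262.0)) (np.float64(528.5), np.int64(254)) (np.float64(514.5), np.int64(301))
301 (np.int64(446), np.float64(327.0)) (np.int64(489), np.float64(322.0)) (np.float64(453.5), np.int64(321)) (np.float64(462.5), np.int64(350))
32 (np.int64(479), np.float64(213.5)) (np.int64(485), np.float64(217.5)) (np.float64(480.0), np.int64(213)) (np.float64(480.0), np.int64(221))
(482, 212) (450, 326) [ 560. -376.  108.]
(482, 212) (465, 350) [ 571. -397.   63.]
(489, 230) (450, 326) [ 528. -389.  131.]
(489, 230) (465, 350) [ 537. -409.   90.]
```

The clamp handle's tip is at about (528,-389), 110–130 mm high, which is right at the body's edge. I'll grip the large stone 30 mm towards its far (+y) end with the jaws biased 8 mm away from the handle, so the body stays clear.

```bash
python3 - <<'E'
from h import *
go([(436,-321,150),(436,-321,45),(436,-321,6)],-14)
E
```

```text
yaw -13.6 tilt x [0.0005 0.0009] turn rows 1 [1, 0, 0, 0, np.float64(0.0023), 0, 0]
 to (436, -321, 150) rows 1 [1, 0.002, -0.076, -0.177, 0, 0, 0]
 to (436, -321, 45) rows 2 [1, 0.35, 0.0, 0.0, 0, 0, 0]
 to (436, -321, 6) rows 1 [1, 0.26, 0.0, 0.0, 0, 0, 0]
```

>>> jog_arm:
  plan:
    - [1, 0, -0.076, -0.177, 0.002, 0, 0]
    - [1, 0, 0, 0, 0, 0, 0]
    - [1, 0.2, 0, 0, 0, 0, 0]
    - [1, 0.2, 0, 0, 0, 0, 0]
    - [1, 0.2, 0, 0, 0, 0, 0]
    - [1, 0.15, 0, 0, 0, 0, 0]
    - [1, 0.12, 0, 0, 0, 0, 0]
    - [1, 0.06, 0, 0, 0, 0, 0]
    - [1, 0, 0, 0, 0, 0, 0]

```text
time: 33.3
tcp_pos: [434.5, -323.0, 10.5]
eef_rot: [[-0.0, 0.97, -0.245], [0.0, -0.245, -0.97], [-1.0, -0.0, -0.0]]
contact_force: [1.1, 0.6, -0.2]
gripper_width: 87.1
```

>>> jog_arm:
  plan:
    - [0.4, 0.03, 0.01, 0, 0, 0, 0]
    - [0.4, 0, 0, 0, 0, 0, 0]
    - [0.4, 0, 0, 0, 0, 0, 0]
    - [0.4, 0, 0, 0, 0, 0, 0]
    - [0.4, 0, 0, 0, 0, 0, 0]
    - [0.4, 0, 0, 0, 0, 0, 0]
  squeeze: 58

```text
time: 34.05
tcp_pos: [436.6, -323.4, 6.6]
eef_rot: [[0.001, 0.97, -0.244], [-0.0, -0.244, -0.97], [-1.0, 0.001, -0.0]]
contact_force: [2.0, 0.4, 2.5]
gripper_width: 59.7
```

>>> jog_arm:
  plan:
    - [0.4, -0.02, 0, 0, 0, 0, 0]
    - [0.4, -0.05, 0, 0, 0, 0, 0]
    - [0.4, 0, 0, 0, 0, 0, 0]

```text
time: 34.42
tcp_pos: [435.7, -323.4, 17.1]
eef_rot: [[0.0, 0.97, -0.245], [-0.0, -0.245, -0.97], [-1.0, 0.0, 0.0]]
contact_force: [0.7, -0.0, -3.2]
gripper_width: 59.5
```

```bash
python3 - <<'E'
from h import *
s=robot.sense();p=s["tcp_pos"].round(1);print(p,s["gripper_width"],s["contact_force"],s["moment"])
d=grab("side","s2");u,v=map(int,proj(d,(440,-345,15))[0]);print(u,v)
cv2.imwrite("pics/s2c.png",cv2.resize(cv2.imread("pics/s2.png")[v-90:v+70,max(0,u-100):u+100],None,fx=3,fy=3))
go([(p[0],p[1],150),(520,-200,150),(612,-149,110),(612,-149,45),(612,-149,14)],-13.5,.4)
E
```

```text
[ 435.7 -323.4   17.1] 59.475034913695254 [ 0.69801384 -0.00841658 -3.15052408] [-0.03545985  0.09633696 -0.06839599]
382 386
yaw -14.2 tilt x [-0.0001  0.0001] turn rows 1 [0.4, 0, 0, 0, np.float64(-0.0037), 0, 0]
 to (np.float64(435.7), np.float64(-323.4), 150) rows 3 [0.4, -0.296, 0.0, 0.0, 0, 0, 0]
 to (520, -200, 150) rows 3 [0.4, 0.0, 0.118, -0.31, 0, 0, 0]
 to (612, -149, 110) rows 2 [0.4, 0.133, 0.259, -0.237, 0, 0, 0]
 to (612, -149, 45) rows 2 [0.4, 0.217, 0.0, 0.0, 0, 0, 0]
 to (612, -149, 14) rows 1 [0.4, 0.207, 0.0, 0.0, 0, 0, 0]
```

View pics/s2c.png

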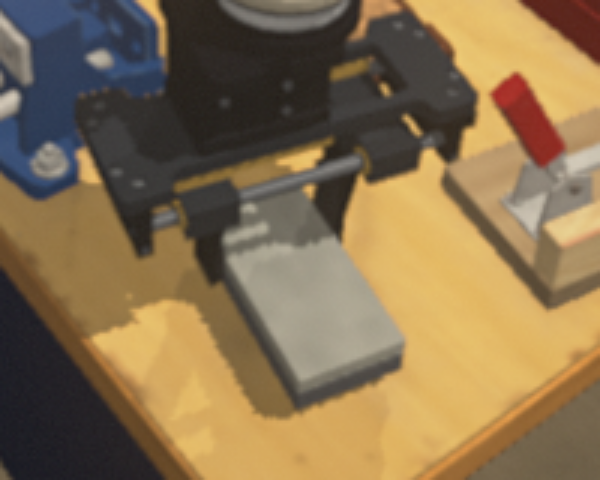

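The stone is held level by its far end, with the clamp handle well clear of the body. Carrying it to the cradle.

>>> jog_arm:
  plan:
    - [0.4, -0.2, 0, 0, 0, 0, 0]
    - [0.4, -0.33, 0, 0, 0, 0, 0]
    - [0.4, -0.33, 0, 0, 0, 0, 0]
    - [0.4, 0, 0.118, -0.31, -0.004, 0, 0]
    - [0.4, 0, 0.118, -0.31, 0, 0, 0]
    - [0.4, 0, 0.118, -0.31, 0, 0, 0]
    - [0.4, 0, 0, 0, 0, 0, 0]

```text
time: 35.35
tcp_pos: [523.0, -195.1, 144.8]
eef_rot: [[-0.0, 0.975, -0.224], [0.002, -0.224, -0.975], [-1.0, -0.001, -0.002]]
contact_force: [-1.2, -1.4, -3.1]
gripper_width: 59.6
```

```bash
python3 - <<'E'
from h import *
print(robot.sense()["tcp_pos"],robot.sense()["gripper_width"])
go([(613,-150,110),(613,-150,45),(613,-150,14)],-13.5,.4)
E
```

```text
[ 522.99035733 -195.08075285  144.84829854] 59.646737208216614
yaw -12.9 tilt x [-0.0004  0.0023] turn rows 1 [0.4, 0, 0, 0, np.float64(0.0031), 0, 0]
 to (613, -150, 110) rows 2 [0.4, 0.116, 0.257, -0.216, 0, 0, 0]
 to (613, -150, 45) rows 2 [0.4, 0.217, 0.0, 0.0, 0, 0, 0]
 to (613, -150, 14) rows 1 [0.4, 0.207, 0.0, 0.0, 0, 0, 0]
```

>>> jog_arm:
  plan:
    - [0.4, 0.08, 0.17, -0.144, 0.003, 0, 0]
    - [0.4, 0.08, 0.17, -0.144, 0, 0, 0]
    - [0.4, 0.072, 0.174, -0.144, 0, 0, 0]
    - [0.4, 0, 0, 0, 0, 0, 0]
    - [0.4, 0.15, 0, 0, 0, 0, 0]
    - [0.4, 0.15, 0, 0, 0, 0, 0]
    - [0.4, 0.15, 0, 0, 0, 0, 0]
    - [0.4, 0, 0, 0, 0, 0, 0]

```text
time: 36.35
tcp_pos: [608.9, -155.4, 41.1]
eef_rot: [[-0.005, 0.97, -0.242], [0.001, -0.242, -0.97], [-1.0, -0.005, 0.0]]
contact_force: [-0.6, -0.5, -3.3]
gripper_width: 59.9
```

```bash
python3 - <<'E'
from h import *
s=robot.sense();print(s["tcp_pos"],s["gripper_width"],s["contact_force"])
d=grab("top");cv2.imwrite("pics/t3.png",cv2.resize(d["img"][90:250,300:500,::-1],None,fx=3,fy=3,interpolation=2))
go([(613,-150,14)],-13.5,.4)
E
```

```text
[ 608.8819231  -155.40866053   41.11534362] 59.904686349362066 [-0.60531043 -0.5369151  -3.26297531]
yaw -14.0 tilt x [-0.002   0.0002] turn rows 1 [0.4, 0, 0, 0, np.float64(-0.0028), 0, 0]
 to (613, -150, 14) rows 1 [0.4, 0.19, 0.01, -0.043, 0, 0, 0]
```

View pics/t3.png

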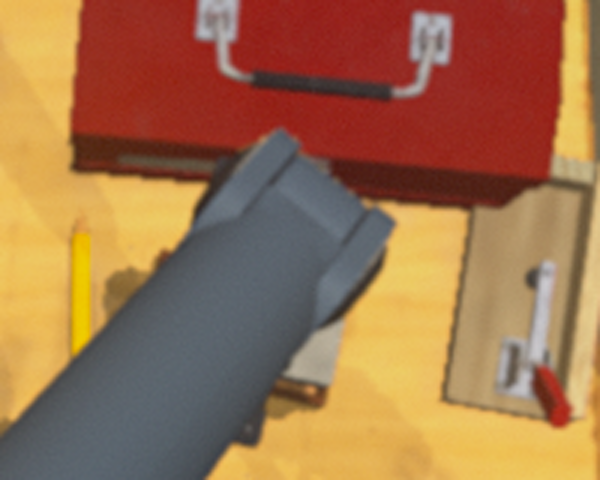

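The view is mostly arm, with no contact so far. I'll correct sideways and lower the stone.

>>> jog_arm:
  plan:
    - [0.4, 0.03, 0.01, -0.043, -0.003, 0, 0]
    - [0.4, 0.06, 0, 0, 0, 0, 0]
    - [0.4, 0.06, 0, 0, 0, 0, 0]
    - [0.4, 0.02, 0, 0, 0, 0, 0]
    - [0.4, 0, 0, 0, 0, 0, 0]

```text
time: 37.02
tcp_pos: [613.6, -150.0, 17.6]
eef_rot: [[-0.001, 0.973, -0.233], [-0.0, -0.233, -0.973], [-1.0, -0.001, 0.0]]
contact_force: [0.1, -0.6, -3.4]
gripper_width: 59.7
```

>>> jog_arm:
  plan:
    - [0.4, 0.018, 0, 0, 0, 0, 0]
    - [0.4, 0.013, 0, 0, 0, 0, 0]
    - [0.4, 0, 0, 0, 0, 0, 0]

```text
time: 37.4
tcp_pos: [613.8, -149.9, 13.2]
eef_rot: [[-0.0, 0.973, -0.232], [0.0, -0.232, -0.973], [-1.0, -0.0, -0.0]]
contact_force: [0.7, 0.5, -3.1]
gripper_width: 59.8
```

>>> jog_arm:
  plan:
    - [0.4, 0.004, 0, 0, 0, 0, 0]
    - [0.9, 0, 0, 0, 0, 0, 0]
    - [0.9, 0, 0, 0, 0, 0, 0]
    - [0.9, 0, 0, 0, 0, 0, 0]
    - [0.9, 0, 0, 0, 0, 0, 0]
    - [0.9, -0.05, 0, 0, 0, 0, 0]
    - [0.9, -0.2, 0, 0, 0, 0, 0]
    - [0.9, -0.4, 0, 0, 0, 0, 0]
    - [0.9, -0.4, 0, 0, 0, 0, 0]
    - [0.9, -0.4, 0, 0, 0, 0, 0]

```text
time: 38.65
tcp_pos: [613.6, -150.0, 232.7]
eef_rot: [[0.001, 0.973, -0.233], [0.0, -0.233, -0.973], [-1.0, 0.001, -0.0]]
contact_force: [1.1, 0.4, 0.5]
gripper_width: 78.1
```

>>> jog_arm:
  plan:
    - [1, 0, -0.2, 0.3, 0, 0, 0]
    - [1, 0, -0.2, 0.3, 0, 0, 0]
    - [1, 0, -0.1, 0.35, 0, 0, 0]
    - [1, 0, 0, 0.35, 0, 0, 0]
    - [1, 0, 0, 0, 0, 0, 0]
    - [1, 0, 0, 0, 0, 0, 0]

```text
time: 39.4
tcp_pos: [495.7, -321.7, 230.3]
eef_rot: [[0.0, 0.973, -0.233], [0.001, -0.233, -0.973], [-1.0, 0.0, -0.001]]
contact_force: [0.3, -0.1, 0.2]
gripper_width: 86.9
```

```bash
python3 - <<'E'
from h import *
s=robot.sense();print(s["tcp_pos"],s["contact_force"])
d=grab("wrist","w10");d2=grab("top")
hsv=cv2.cvtColor(d["img"],cv2.COLOR_RGB2HSV)
print(proj(d,(608,-178,31)))
t=d2["img"][150:310,140:500,::-1];cv2.imwrite("pics/t4.png",cv2.resize(t,None,fx=2.2,fy=2.2,interpolation=2))
a=cv2.imread("pics/w10.png")[0:270,300:640];b=cv2.resize(a,(680,540));cv2.imwrite("pics/w10c.png",b)
E
```

```text
[ 495.7248102  -321.70857208  230.31410903] [ 0.34815603 -0.11153039  0.16108845]
[[415.69268763   9.08227202]]
```

View pics/w10c.png

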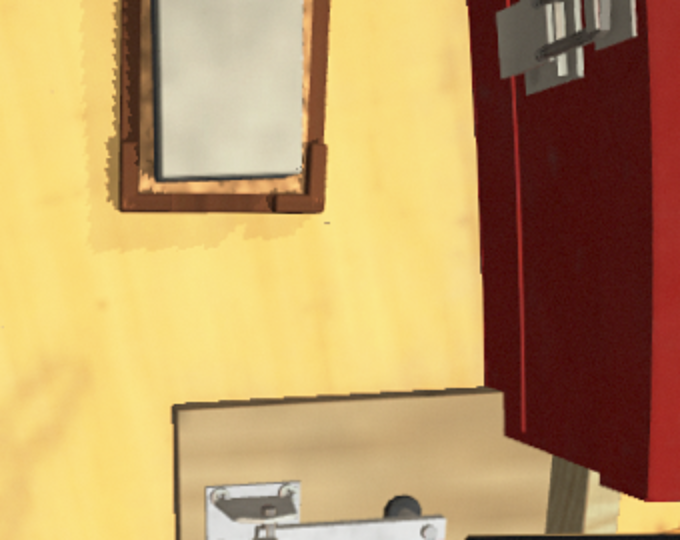

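View pics/t4.png

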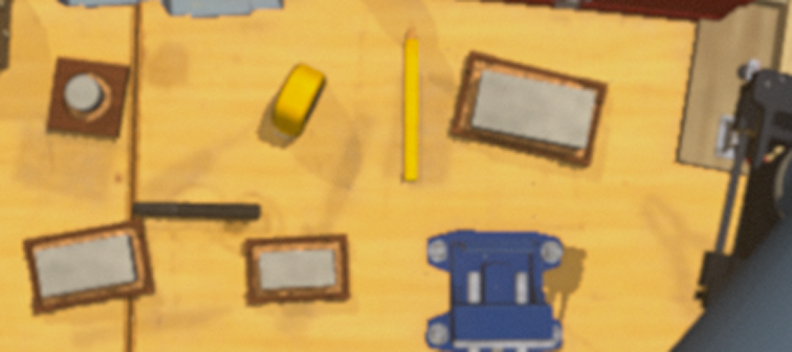

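All four stones sit in their recesses in both views, and the tape and toolbox look untouched. One numeric check from the top camera, then I'll hand in.

```bash
python3 - <<'E'
from h import *
d=grab("top");h=cv2.cvtColor(d["img"],cv2.COLOR_RGB2HSV);g=((h[...,1]<80)&(h[...,2]>90)).astype(np.uint8)*255
for n,c,z in(("round",(617,290.5),32),("small",(438.7,65.5),28),("medium",(440,285.5),30),("large",(607.7,-175.8),31)):
    x,y=map(int,proj(d,(*c,z))[0]);k=np.zeros_like(g);k[y-30:y+30,x-36:x+36]=g[y-30:y+30,x-36:x+36]
    q=max(cv2.findContours(k,0,1)[0],key=cv2.contourArea);r=rect(d,q,z);print(n,r,"off",(np.array(r[0])-c).round(1))
y=((h[...,1]>200)&(h[...,0]<30)&(h[...,2]>180)).astype(np.uint8)*255;k=np.zeros_like(y);k[172:217,258:292]=y[172:217,258:292]
print("tape",rect(d,max(cv2.findContours(k,0,1)[0],key=cv2.contourArea),60))
robot.hand_in();print(robot.sense()["time"])
E
```

```text
round (array([621.7, 289.5]), array([35. , 35.2]), -88.3) off [ 4.7 -1. ]
small (array([439.4,  64.2]), array([36.1, 74.7]), 0.5) off [ 0.7 -1.3]
medium (array([440.9, 283.2]), array([ 47.7, 100.7]), 10.6) off [ 0.9 -2.3]
large (array([ 605.8, -179.2]), array([ 61.1, 120.8]), -10.6) off [-1.9 -3.4]
tape (array([619. ,  62.5]), array([32.1, 53.9]), 63.7)
the job is handed in; nothing more can be done
the job is handed in; nothing more can be done
```

I took the pile apart from the top down and laid the round, small, medium and large stones flat in their own cradles, one after another. I handed in at about 39.5 s of the 104 s allowed; handing in reports no verdict.

- **Placement:** the last top-camera check put every stone within about 5 mm of its cradle's centre, against a limit of 12.5 mm. The seen sizes fit stones lying flat on the recess floors.
- **Round stone:** the top camera showed it about 5 mm off centre, but a close wrist view showed about 1 mm. Both are inside the limit, and the gap is about what the camera calibration would explain.
- **Large stone:** I gripped it towards one end to keep clear of the toggle clamp's red handle. I also set it about 3 mm off centre on purpose, to stay clear of the toolbox; it measured about 4 mm off.
- **Tape measure and forces:** the tape measure was seen within 1 mm of where it started. The measured tool forces stayed at about 5 N or less.

Stone heights and tilt were judged only from the pictures and the tool height at release, not measured directly.

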